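Clamp the lid of the grain moisture test vessel

TASK

The lid of the little moisture test vessel is only resting on it, and the clamp bridge stands swung open. Swing the bridge back over the lid until it meets its stud, then turn its T-handle clockwise as seen from above, regrasping as often as you need, until the screw has pressed the lid down and the handle comes up firm and will go no further. Leave the lid seated on the vessel, let go of the handle, and do not disturb the things standing round it.

Things in the scene. Friction and masses are not known exactly. Their poses are not given: they have to be found in the camera images.
- vessel_mouth (a point): Centre of the vessel's rim, 62 mm above the worktop: aluminium vessel, 86 mm across, fixed on a grey base plate 178 x 112 mm. Its axes are the plate's: +x towards the hinge post (60 mm off), -x towards the stud (60 mm off), y towards the pressure gauge (reaches 70 mm high), z up. Post and stud end 123 mm above the worktop. With the bridge closed, the screw's axis passes through this point.
- bridge_pivot (a point): Point on the hinge post's vertical axis, 101 mm above the worktop, axes as the base plate. The bridge, a grey bar 150 mm long, 26 mm wide (boss 39 mm), 18 mm thick, underside 92 mm above the worktop, swings level about it; the clamping screw goes through the bridge 60 mm from this axis; a notch at its free end takes the stud.
- bridge (a joint): Swing of the bridge, rad. 0 = closed: over the lid, notch against the stud (a fixed stop; range 0 to 1.7). Positive = open, anticlockwise seen from above, free end away from the gauge; starts at 0.7 to 1.4. Friction about 0.25 N m (4 N at the screw); it stays where it is left. It can be swung by the T-handle's hub.
- t_handle (a point): Middle of the T-handle: on the screw's axis, mid-height of the cross bar; x along the bar, z up. Steel bar 10 mm thick, 146 mm long over its alike ends (last 12 mm are 16 mm thick), through a hub 24 mm across that reaches 12 mm above and 14 mm below this point. 160 mm above the worktop when tight, up to 6 mm higher when backed off; bridge, post and stud lie 37 mm or more below it.
- t_screw (a joint): Turn of the T-handle relative to the bridge, rad; grows clockwise seen from above (tightening), 6 mm down a turn. 0 = backed off, starts at 0.2 to 2.2; the pad meets the lid at about 5.6; tight at a firm stop at 6.2 (0.6 to 1 turn needed). Friction about 0.22 N m (4 N at 55 mm from the axis); does not run back when let go.
- pressure_pad: Steel swivel pad, 28 mm across, at the lower end of the screw, under the bridge; origin at the centre of its lower face, z up. It goes down as the screw is turned and presses on the lid's middle.
- lid: Loose aluminium lid, 86 mm across, 9 mm thick, with a flat boss 32 mm across and 4 mm high in its middle and a spigot 6 mm deep in the vessel's mouth with about 1.5 mm slack; 0.2 to 0.3 kg. Origin at the centre of the face that rests on the vessel's rim; z up. It lies in place from the start.
- vial_1: Bystander: glass vial with a screw cap, 32 mm across, 72 mm tall; origin at the centre of its underside.
- timer: Bystander: flat bench timer, 70 x 64 x 18 mm; origin at the centre of its underside.
- moisture_dish_1: Bystander: round aluminium dish with lid, 60 mm across, 34 mm tall; origin at the centre of its underside.
- moisture_dish_2: Bystander: round aluminium dish with lid, 60 mm across, 34 mm tall; origin at the centre of its underside.
- sample_scoop: Bystander: scoop with a wooden handle, 201 x 48 x 48 mm, lying down; origin under its centre.
There are look-alikes about, which are no part of the job. What is shaped like the lid but turquoise is not meant.

How it is judged (in metres and radians):
On the way:
1. the bridge is closed over the lid, against its stud, while the screw still stands clear of the lid (value of joint bridge below 0.06 rad and value of joint t_screw below 5.3 rad and contact force between pressure_pad and lid below 1 N), for 0.2 s.
At the end, for the whole second after the job is handed in: The bridge is closed on its stud (within 0.06 rad), the screw is within 0.25 rad of its firm stop (5.95 rad or more), its pad presses the lid with more than 10 N, and the lid sits level (within 0.05 rad) on the vessel's mouth, within 5 mm of its centre (value of joint bridge below 0.06 rad and value of joint t_screw above 5.95 rad and contact force between pressure_pad and lid above 10 N and distance between lid and vessel_mouth below 0.005 m and angle between lid's own z axis and vertical below 0.05 rad); the robot touches nothing.
It fails at once if a bystander (vial, timer, dish or scoop) is pushed more than 30 mm from its place (distance of any of vial_1, timer, moisture_dish_1, moisture_dish_2, sample_scoop from where it was at the start of the episode above 0.03 m).
It fails at once if the lid is lifted or knocked off the vessel (distance between lid and vessel_mouth above 0.012 m).
It also fails if it takes over 67 s, if anything falls off the work surface, if the arm or the gripper's body presses on something with over 40 N, if the wrist force passes 120 N, or if a joint passes its speed limit or range.

ROBOT

A 7-joint arm with a two-finger parallel gripper is mounted at the origin on a cart in front of the work surface, level with it; the furniture and walls round the work are solid. World frame = base frame: x ahead of the robot, y to its left, z up, the work surface at z = 0. Lengths are in m, angles in degrees, forces in N, time in s.
With the tool pointing down it reaches from about 0.425 to 0.875 m from the base axis. Payload 4.7 kg.
Tool frame: the origin (TCP) lies between the finger pads; the fingertips stand 14 mm ahead of it and the grasp point (between the pads) lies 5 mm behind it (env.tip_reach is the distance from the TCP to the fingertips, in m); z points along the fingers, y is the direction in which the jaws open and shut (so a half turn about z gives the same grasp; the last joint's range is limited). The gripper opens to 87 mm and grips with 3 to 60 N. Pads are 19 mm wide; open, the fingers measure 117 mm over their backs; the gripper's body (75 mm by 190 mm) begins 51 mm behind the grasp point.
Start: joints at [74.777, 18.392, -4.016, 83.108, 1.295, 78.541, -3.26], TCP at [0.179, -0.625, 0.237] pointing down, gripper open.
Joint ranges: [-163.93, 163.93], [-17.29, 119.83], [-79.2, 71.16], [3.27, 140.29], [-89.18, 269.18], [5.43, 117.66], [-154.24, 154.24]. Speed limits (degrees/s): [147.25, 147.25, 180, 180, 180, 180, 180].

INTERFACE

Orientations are given as [roll, pitch, yaw] about the fixed x, y, z axes, in that order (R = Rz(yaw) Ry(pitch) Rx(roll)).
In Python, from cell import env gives the robot as it stands. The module is installed in compiled form; this text tells all that it offers.
- The arm moves only by the shell command python3 -m pendant 'ROWS' [FORCE]. ROWS is JSON, a list of rows, each an object of numbers: "rx", "ry", "rz": the turn, a rotation vector about the tool's x, y, z in degrees; "tx", "ty", "tz": the shift along the tool's x, y, z in mm; "jaw": the finger opening in mm, from 0 to 87. In form: [{"rx": .., "ry": .., "rz": .., "tx": .., "ty": .., "tz": .., "jaw": ..}, ...]. A call has 1 to 20 rows; each row shifts and turns the commanded pose from where the row before left it, along the tool's axes as they then stand; what a row does not reach is not made up. A row lasts 1/12 s, in which the tool goes at most 41.7 mm and 7.16 degrees, less where a joint would pass 70% of its speed; a pose out of reach is approached as far as the arm can. A call with a gripper value outside its range is refused whole. The fingers move at their own pace and stop on an object; FORCE is the grip in N (left out, the last holds). Time passes only in rows, so rows that do not move let the fingers close. It gives the time, the measured TCP pose, the force and the opening at its end, in the units of the state.
- env.get_obs(): the state, without advancing time (a new reading comes with each control period).
- env.read_camera(name): name is "side" or "top" or "wrist"; returns a dict with "img" (480x640x3 uint8, red, green, blue), "range_z" (480x640 float32, m along the optical axis (not along the pixel's ray), 0 where there is no reading), "vertical_fov" (degrees; the focal length in pixels is half the picture's height over the tangent of half this angle, whatever the lens; pixels are square), "cx", "cy" (the principal point, pixels), "world_to_cam" (4x4, takes a point from world to camera coordinates). Camera axes: x right, y up, looking along -z (the intrinsics and any distortion apply to the point x, -y, -z); pixel columns grow to the right and rows downward; lengths in m; the calibration is good to about 2 mm. A picture is of the moment at which its call begins.
- env.sign_off(): hands the job in, once; it reports no verdict.
The state is a dict: "time_s": time; "qpos": joint angles; "joint_velocities": joint speeds; "effort": joint torques, N m; "tool_pos": TCP position; "tool_rot": TCP orientation; "force": force on the tool from outside, world axes, zero at the start; "wrist_torque": the same for the moment, N m; "grip_width": finger opening in m.
Only numpy, scipy, OpenCV 4.12 (cv2) and the standard library are available. Lean on these libraries where they do the work, as an engineer would, in place of code of your own. Each camera call takes 0.05 s, during which the arm holds its last target.

## Working session

There is one attempt and no reset: what is moved stays moved. The work goes in short steps, Python scripts to look and compute and a shell command to move; the robot and the scene stay as the last step left them, time stands still between calls to the robot, and variables do not carry over. Pictures are saved under pics/ and viewed, and the job is handed in when it is done.

```bash
mkdir -p pics
cat > h.py <<'E'
import numpy as np, cv2
from cell import env
def cam(n):
    c=env.read_camera(n); return c
def save(c,f,box=None,s=1):
    im=c['img'][:,:,::-1]
    if box: x0,y0,x1,y1=box; im=im[y0:y1,x0:x1]
    if s!=1: im=cv2.resize(im,None,fx=s,fy=s,interpolation=cv2.INTER_CUBIC)
    cv2.imwrite('pics/'+f,im)
def foc(c): return 240/np.tan(np.radians(c['vertical_fov'])/2)
def pix2w(c,u,v,z=None):
    f=foc(c); T=np.linalg.inv(c['world_to_cam'])
    d=np.array([(u-c['cx'])/f,-(v-c['cy'])/f,-1.0])
    if z is None:
        r=c['range_z'][int(round(v)),int(round(u))]; return (T@np.r_[d*r,1])[:3]
    o=T[:3,3]; dw=T[:3,:3]@d; return o+dw*(z-o[2])/dw[2]
def cloud(c):
    f=foc(c); v,u=np.mgrid[:480,:640]; r=c['range_z']
    P=np.stack([(u-c['cx'])/f*r,-(v-c['cy'])/f*r,-r,np.ones_like(r)],-1)
    return (P@np.linalg.inv(c['world_to_cam']).T)[...,:3]
E
python3 - <<'E'
from h import *
print(env.get_obs())
for n in ['top','side','wrist']:
    c=cam(n); save(c,n+'0.png'); print(n,[k for k in c],c['vertical_fov'],c['cx'],c['cy'],c['world_to_cam'].round(3).tolist())
    np.savez(n+'0.npz',**{k:v for k,v in c.items() if isinstance(v,(np.ndarray,float,int))})
E
```

```text
{'time_s': 0.0, 'qpos': array([74.77484176, 18.44152777, -4.01915845, 83.17428816,  1.29527702,
       78.54017183, -3.26007876]), 'joint_velocities': array([-0.07136247, -0.00335901,  0.03282459,  0.1024811 ,  0.00676373,
        0.06242466, -0.00559651]), 'effort': array([-3.97588319e-04, -4.91284060e+01, -4.04124185e-01, -3.12527490e+01,
       -6.39976398e-02,  4.36710881e-02,  1.99200526e-04]), 'tool_pos': array([ 0.17936935, -0.62421964,  0.23543938]), 'tool_rot': array([-1.79889286e+02,  4.78517666e-03,  1.60383174e+01]), 'force': array([-0.56659088,  0.51111962,  0.20406418]), 'wrist_torque': array([-0.03934975,  0.04165585, -0.02109102]), 'grip_width': 0.08691730094457202}
top ['img', 'range_z', 'vertical_fov', 'cx', 'cy', 'world_to_cam'] 45.160638430285694 321.0653103478043 240.0404295514598 [[-0.014, -1.0, -0.007, 0.137], [0.997, -0.014, 0.077, -0.589], [-0.077, -0.005, 0.997, -1.072], [0.0, 0.0, 0.0, 1.0]]
side ['img', 'range_z', 'vertical_fov', 'cx', 'cy', 'world_to_cam'] 44.87620200622901 320.26007526158037 248.818293584307 [[0.998, -0.056, -0.001, -0.592], [0.024, 0.408, 0.912, -0.187], [-0.051, -0.911, 0.409, -0.972], [0.0, 0.0, 0.0, 1.0]]
wrist ['img', 'range_z', 'vertical_fov', 'cx', 'cy', 'world_to_cam'] 66.69148084370606 320.3372006570269 242.3958909588802 [[0.277, -0.961, -0.001, -0.649], [0.931, 0.269, -0.248, 0.032], [0.239, 0.068, 0.969, -0.389], [0.0, 0.0, 0.0, 1.0]]
```

View pics/top0.png

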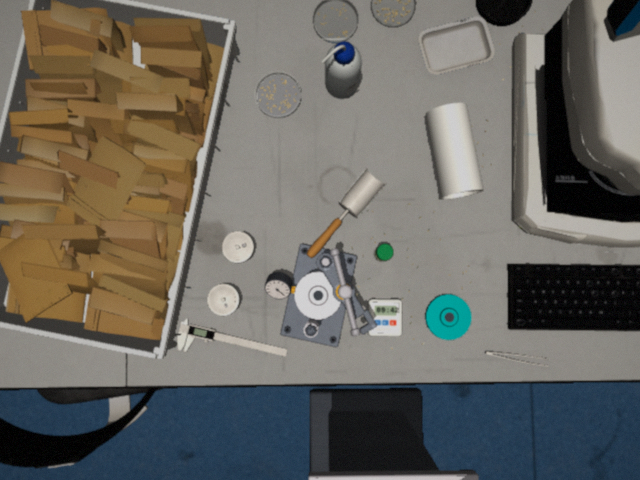

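View pics/side0.png

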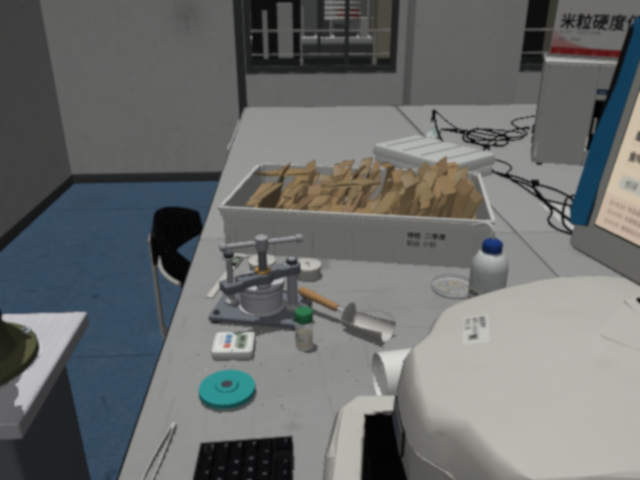

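Run:
```python
from h import *
c=dict(np.load('top0.npz')); save(c,'crop0.png',(250,220,420,360),4.6)
P=cloud(c); 
for z in [(0.14,0.2),(0.088,0.118),(0.06,0.085),(0.118,0.135)]:
    m=(P[...,2]>z[0])&(P[...,2]<z[1]); m[:, :250]=0; m[:,420:]=0; m[:220]=0; m[360:]=0
    v,u=np.nonzero(m); print(z,len(u), P[m].mean(0) if len(u) else '', (u.min(),u.max(),v.min(),v.max()) if len(u) else '')
```

```text
(0.14, 0.2) 679 [0.49416565 0.09006471 0.1727268 ] (np.int64(330), np.int64(360), np.int64(248), np.int64(336))
(0.088, 0.118) 996 [0.48545679 0.09069825 0.11101944] (np.int64(304), np.int64(377), np.int64(253), np.int64(337))
(0.06, 0.085) 1952 [0.4971868  0.12818554 0.07223303] (np.int64(268), np.int64(393), np.int64(244), np.int64(319))
(0.118, 0.135) 195 [0.48610672 0.13458617 0.12199642] (np.int64(305), np.int64(337), np.int64(257), np.int64(336))
```

View pics/crop0.png

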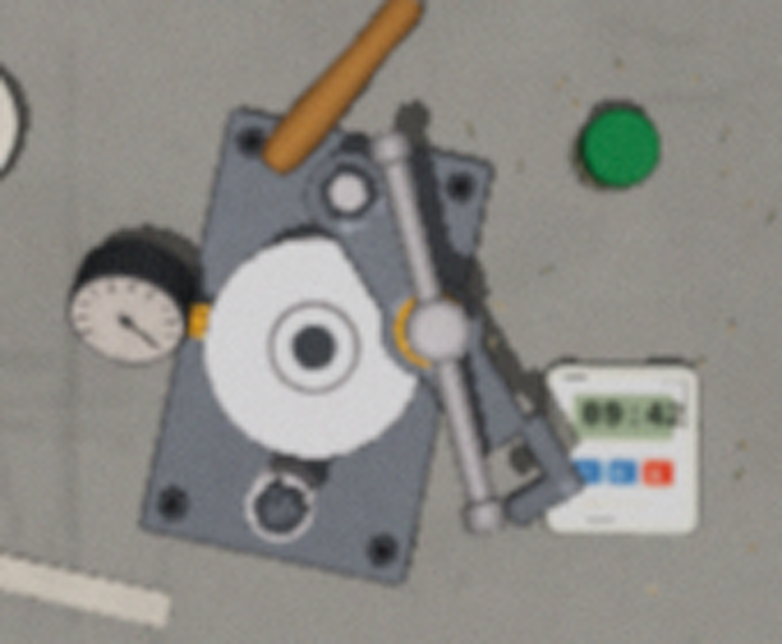

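The top view shows the white/aluminium lid on the vessel at (318,295), the post at (325,262), the stud at (311,329), the open bridge to the right, and the T-handle hub at (345,291). The turquoise disc at (448,316) is the look-alike. The silver disc on the grey base plate, between post and stud and next to the gauge, is the lid that is meant.

```bash
python3 - <<'E'
from h import *
c=dict(np.load('top0.npz'))
g=lambda n,u,v,z: (print(n,pix2w(c,250+u/4.6,220+v/4.6,z).round(4)),pix2w(c,250+u/4.6,220+v/4.6,z))[1]
po=g('post',347,192,.123);st=g('stud',280,503,.123);l=g('lid',314,347,.075)
h=g('hub',438,329,.176);a=g('e1',392,148,.168);b=g('e2',485,514,.168)
P=cloud(c)
for n,u,v in [('post',347,192),('hub',438,329),('e1',392,148),('e2',485,514),('stud',280,503)]: print(n,P[round(220+v/4.6),round(250+u/4.6)].round(4))
x=(po-st)[:2]; print('len',np.hypot(*x),'plate yaw',np.degrees(np.arctan2(x[1],x[0])),'mid',(po+st)/2)
d=(h-po)[:2]; print('bridge dist',np.hypot(*d),'open',(np.degrees(np.arctan2(d[1],d[0]))-np.degrees(np.arctan2(-x[1],-x[0]))))
e=(a-b)[:2]; print('bar len',np.hypot(*e),'yaw',np.degrees(np.arctan2(e[1],e[0])),(a+b)/2)
E
python3 - <<'E'
from h import *
c=dict(np.load('wrist0.npz')); save(c,'w0.png')
s=dict(np.load('side0.npz')); save(s,'s0c.png',(200,220,400,380),4)
E
```

```text
post [0.5459 0.1211 0.123 ]
stud [0.4311 0.1475 0.123 ]
lid [0.4876 0.1347 0.075 ]
hub [0.4951 0.0898 0.176 ]
e1 [0.5596 0.1048 0.168 ]
e2 [0.4297 0.074  0.168 ]
post [0.5456 0.1218 0.12  ]
hub [0.4944 0.0903 0.1791]
e1 [0.5596 0.1053 0.1742]
e2 [0.4298 0.0751 0.1744]
stud [0.4316 0.1473 0.1218]
len 0.11782755466275688 plate yaw -12.984712373276148 mid [0.4885227  0.13430887 0.123     ]
bridge dist 0.05965557439499803 open -315.4119659649339
bar len 0.13350978897225566 yaw 13.337357811432508 [0.49466747 0.08944841 0.168     ]
```

View pics/s0c.png

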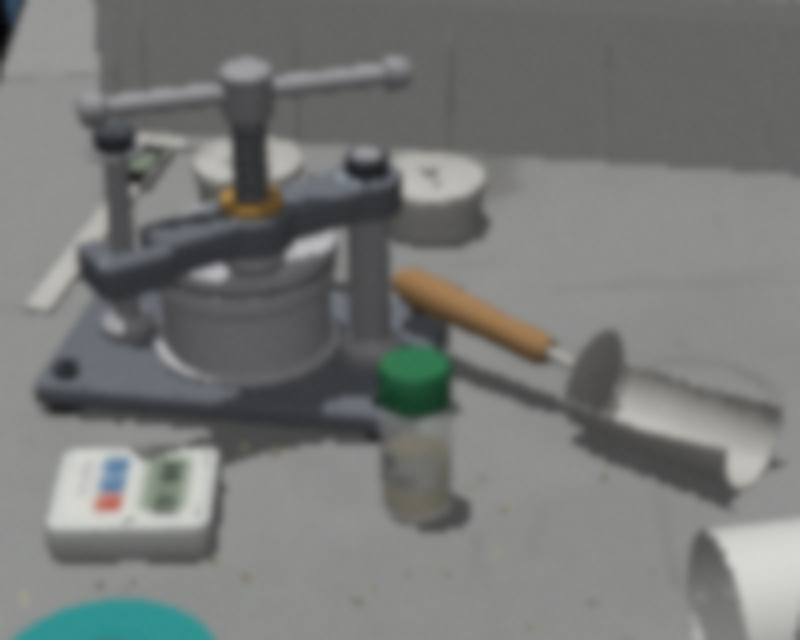

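View pics/wrist0.png

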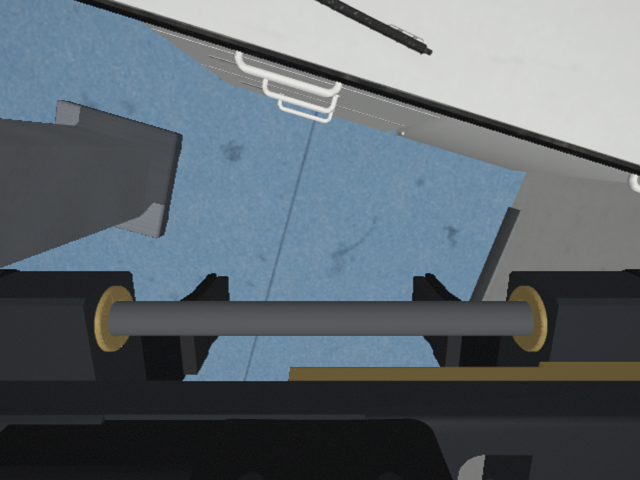

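Run:
```python
from h import *
for n in ['top','side']:
    c=dict(np.load(n+'0.npz'));P=cloud(c).reshape(-1,3);P=P[c['range_z'].reshape(-1)>0]
    for y0 in np.arange(-.8,.5,.1):
        print(n,round(y0,1),[round(float(P[(abs(P[:,0]-x-.05)<.05)&(abs(P[:,1]-y0-.05)<.05)][:,2].max(initial=-9)),2) for x in np.arange(.1,1.0,.1)])
```

```text
top -0.8 [-0.83, -9.0, -9.0, -9.0, -9.0, -9.0, -9.0, -9.0, -9.0]
top -0.7 [-0.83, -9.0, -9.0, -9.0, -9.0, -9.0, -9.0, -9.0, -9.0]
top -0.6 [-0.83, -9.0, -9.0, -9.0, -9.0, -9.0, -9.0, -9.0, -9.0]
top -0.5 [-0.84, -9.0, 0.01, 0.03, 0.1, 0.1, -9.0, -9.0, -9.0]
top -0.4 [-0.83, -9.0, 0.01, 0.03, 0.1, 0.27, 0.29, 0.36, 0.29]
top -0.3 [-0.83, -9.0, 0.01, 0.03, 0.09, 0.1, 0.28, 0.42, 0.28]
top -0.2 [0.01, -9.0, 0.02, 0.03, 0.01, 0.08, 0.08, 0.08, 0.02]
top -0.1 [0.01, -9.0, 0.01, 0.03, 0.08, 0.06, 0.08, 0.08, 0.02]
top -0.0 [0.01, -9.0, 0.02, 0.18, 0.18, 0.05, 0.03, 0.2, 0.19]
top 0.1 [0.01, -9.0, 0.02, 0.18, 0.18, 0.04, 0.01, 0.2, 0.15]
top 0.2 [-0.83, -9.0, 0.01, 0.06, 0.07, 0.04, 0.01, 0.13, 0.13]
top 0.3 [-0.83, -9.0, 0.12, 0.15, 0.15, 0.15, 0.17, 0.19, 0.18]
top 0.4 [-0.83, -0.03, 0.12, 0.15, 0.18, 0.18, 0.18, 0.18, 0.18]
side -0.8 [-9.0, -9.0, -9.0, -9.0, -9.0, -9.0, -9.0, -9.0, -9.0]
side -0.7 [-9.0, -9.0, -9.0, -9.0, -9.0, -9.0, -9.0, -9.0, -9.0]
side -0.6 [-9.0, -9.0, -9.0, -9.0, -9.0, 0.26, 0.29, 0.29, -9.0]
side -0.5 [-9.0, -9.0, -9.0, -9.0, -9.0, 0.27, 0.29, 0.3, -9.0]
side -0.4 [-9.0, -9.0, -9.0, 0.02, 0.09, 0.27, 0.29, 0.5, 0.29]
side -0.3 [-9.0, -9.0, 0.01, 0.02, 0.09, 0.09, 0.27, 0.54, 0.28]
side -0.2 [0.0, -9.0, 0.01, 0.02, 0.0, 0.08, 0.08, -9.0, -9.0]
side -0.1 [0.01, -9.0, 0.0, 0.02, 0.07, 0.05, 0.0, -9.0, -9.0]
side -0.0 [0.01, -9.0, 0.02, 0.18, 0.18, 0.05, 0.03, 0.19, 0.19]
side 0.1 [0.0, -9.0, 0.02, 0.18, 0.17, 0.04, 0.0, 0.19, 0.01]
side 0.2 [-9.0, -9.0, 0.0, 0.03, 0.06, 0.03, 0.0, 0.12, 0.12]
side 0.3 [-9.0, -9.0, 0.12, 0.14, 0.15, 0.15, 0.14, 0.18, 0.18]
side 0.4 [-9.0, -0.02, 0.12, 0.15, 0.17, 0.18, 0.17, 0.18, 0.18]
```

```bash
python3 -m pendant '[{"tx":12,"ty":-10},{"tx":22,"ty":-19},{"tx":22,"ty":-19},{"tx":22,"ty":-19},{"tx":22,"ty":-19},{"tx":22,"ty":-19},{"tx":22,"ty":-19},{"tx":22,"ty":-19},{"tx":22,"ty":-19},{"tx":22,"ty":-19},{"tx":22,"ty":-19},{"tx":22,"ty":-19},{"tx":22,"ty":-19},{"tx":22,"ty":-19},{"tx":22,"ty":-19},{"tx":22,"ty":-20},{"tx":6,"ty":-7},{},{}]'; python3 -c "
from cell import env;o=env.get_obs();print(o['qpos'])"
```

```text
[74.77653484 18.42949825 -4.01628919 83.16040858  1.29510091 78.54216108
 -3.26041941]invalid input at $[0]: expected keys rx, ry, rz, tx, ty, tz, jaw
```

```bash
python3 -m pendant '[{"rx":0,"ry":0,"rz":0,"tx":12,"ty":-10,"tz":0,"jaw":87},{"rx":0,"ry":0,"rz":0,"tx":22,"ty":-19,"tz":0,"jaw":87},{"rx":0,"ry":0,"rz":0,"tx":22,"ty":-19,"tz":0,"jaw":87},{"rx":0,"ry":0,"rz":0,"tx":22,"ty":-19,"tz":0,"jaw":87},{"rx":0,"ry":0,"rz":0,"tx":22,"ty":-19,"tz":0,"jaw":87},{"rx":0,"ry":0,"rz":0,"tx":22,"ty":-19,"tz":0,"jaw":87},{"rx":0,"ry":0,"rz":0,"tx":22,"ty":-19,"tz":0,"jaw":87},{"rx":0,"ry":0,"rz":0,"tx":22,"ty":-19,"tz":0,"jaw":87},{"rx":0,"ry":0,"rz":0,"tx":22,"ty":-19,"tz":0,"jaw":87},{"rx":0,"ry":0,"rz":0,"tx":22,"ty":-19,"tz":0,"jaw":87},{"rx":0,"ry":0,"rz":0,"tx":22,"ty":-19,"tz":0,"jaw":87},{"rx":0,"ry":0,"rz":0,"tx":22,"ty":-19,"tz":0,"jaw":87},{"rx":0,"ry":0,"rz":0,"tx":22,"ty":-19,"tz":0,"jaw":87},{"rx":0,"ry":0,"rz":0,"tx":22,"ty":-19,"tz":0,"jaw":87},{"rx":0,"ry":0,"rz":0,"tx":22,"ty":-19,"tz":0,"jaw":87},{"rx":0,"ry":0,"rz":0,"tx":22,"ty":-20,"tz":0,"jaw":87},{"rx":0,"ry":0,"rz":0,"tx":0,"ty":0,"tz":0,"jaw":87}]'; python3 -c "
from cell import env;o=env.get_obs();print(o['qpos'])"
```

```text
time_s: 1.57
tool_pos: [0.4299, -0.2393, 0.2367]
tool_rot: [-179.9, -0.1, 16.6]
force: [-0.1, 0.4, 0.1]
grip_width: 0.087
[ 5.07807426e+01  3.53121753e-02 -2.44985601e+01  1.04173066e+02
 -1.60060616e-01  7.57641514e+01 -4.71053588e+01]
```

```bash
python3 -m pendant '[{"rx":0,"ry":0,"rz":0,"tx":7,"ty":-13,"tz":0,"jaw":60},{"rx":0,"ry":0,"rz":0,"tx":14,"ty":-27,"tz":0,"jaw":60},{"rx":0,"ry":0,"rz":0,"tx":14,"ty":-27,"tz":0,"jaw":60},{"rx":0,"ry":0,"rz":0,"tx":14,"ty":-27,"tz":0,"jaw":60},{"rx":0,"ry":0,"rz":0,"tx":14,"ty":-27,"tz":0,"jaw":60},{"rx":0,"ry":0,"rz":0,"tx":14,"ty":-27,"tz":0,"jaw":60},{"rx":0,"ry":0,"rz":0,"tx":14,"ty":-27,"tz":0,"jaw":60},{"rx":0,"ry":0,"rz":0,"tx":14,"ty":-27,"tz":0,"jaw":60},{"rx":0,"ry":0,"rz":0,"tx":14,"ty":-27,"tz":0,"jaw":60},{"rx":0,"ry":0,"rz":0,"tx":14,"ty":-27,"tz":0,"jaw":60},{"rx":0,"ry":0,"rz":0,"tx":14,"ty":-27,"tz":0,"jaw":60},{"rx":0,"ry":0,"rz":0,"tx":9,"ty":-13,"tz":0,"jaw":60},{"rx":0,"ry":0,"rz":-7,"tx":0,"ty":0,"tz":0,"jaw":60},{"rx":0,"ry":0,"rz":-7,"tx":0,"ty":0,"tz":0,"jaw":60},{"rx":0,"ry":0,"rz":-7,"tx":0,"ty":0,"tz":0,"jaw":60},{"rx":0,"ry":0,"rz":-7,"tx":0,"ty":0,"tz":0,"jaw":60},{"rx":0,"ry":0,"rz":-7,"tx":0,"ty":0,"tz":0,"jaw":60},{"rx":0,"ry":0,"rz":-7,"tx":0,"ty":0,"tz":0,"jaw":60},{"rx":0,"ry":0,"rz":-7,"tx":0,"ty":0,"tz":0,"jaw":60},{"rx":0,"ry":0,"rz":-7,"tx":0,"ty":0,"tz":0,"jaw":60}]'
python3 -m pendant '[{"rx":0,"ry":0,"rz":-7,"tx":0,"ty":0,"tz":0,"jaw":60},{"rx":0,"ry":0,"rz":-7,"tx":0,"ty":0,"tz":0,"jaw":60},{"rx":0,"ry":0,"rz":-7,"tx":0,"ty":0,"tz":0,"jaw":60},{"rx":0,"ry":0,"rz":-7,"tx":0,"ty":0,"tz":0,"jaw":60},{"rx":0,"ry":0,"rz":-7,"tx":0,"ty":0,"tz":0,"jaw":60},{"rx":0,"ry":0,"rz":-7,"tx":0,"ty":0,"tz":0,"jaw":60},{"rx":0,"ry":0,"rz":-7,"tx":0,"ty":0,"tz":0,"jaw":60},{"rx":0,"ry":0,"rz":-7,"tx":0,"ty":0,"tz":0,"jaw":60},{"rx":0,"ry":0,"rz":-7,"tx":0,"ty":0,"tz":0,"jaw":60},{"rx":0,"ry":0,"rz":-7,"tx":0,"ty":0,"tz":0,"jaw":60},{"rx":0,"ry":0,"rz":-7,"tx":0,"ty":0,"tz":0,"jaw":60},{"rx":0,"ry":0,"rz":-7,"tx":0,"ty":0,"tz":0,"jaw":60},{"rx":0,"ry":0,"rz":-7,"tx":0,"ty":0,"tz":0,"jaw":60},{"rx":0,"ry":0,"rz":-7,"tx":0,"ty":0,"tz":0,"jaw":60},{"rx":0,"ry":0,"rz":-7,"tx":0,"ty":0,"tz":0,"jaw":60},{"rx":0,"ry":0,"rz":-7,"tx":0,"ty":0,"tz":0,"jaw":60},{"rx":0,"ry":0,"rz":-7,"tx":0,"ty":0,"tz":0,"jaw":60},{"rx":0,"ry":0,"rz":0,"tx":0,"ty":0,"tz":0,"jaw":60}]'
python3 - <<'E'
from h import *
o=env.get_obs();print(o['qpos'],o['tool_pos'],o['tool_rot'])
c=cam('wrist'); save(c,'w1.png'); np.savez('w1.npz',**c)
E
```

```text
time_s: 3.23
tool_pos: [0.4944, 0.0815, 0.2363]
tool_rot: [-180.0, 0.0, 72.4]
force: [0.7, 0.8, -0.8]
grip_width: 0.0599
time_s: 4.73
tool_pos: [0.4945, 0.0815, 0.2363]
tool_rot: [-180.0, -0.0, -168.8]
force: [-1.6, -0.1, 0.0]
grip_width: 0.06
[ 37.06622749   2.80205908 -50.33153911 102.3591755    2.23346408
  75.88507006  87.42135038] [0.49446711 0.08150134 0.23631934] [-1.79989712e+02 -2.31002493e-02 -1.68801210e+02]
```

View pics/w1.png

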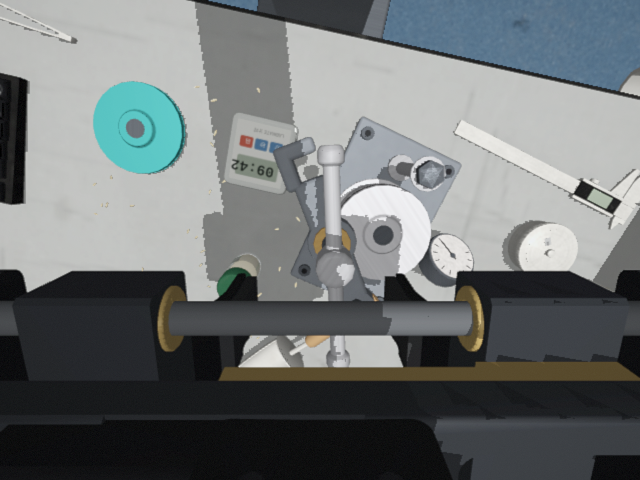

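Run:
```python
from h import *
c=dict(np.load('w1.npz')); save(c,'w1c.png',(270,130,410,290),4); P=cloud(c)
print(pix2w(c,337,268,.177),P[268,337],P[155,331], pix2w(c,331,155,.17),P[200,333],pix2w(c,333,200,.17))
m=(P[...,2]>.15)&(P[...,2]<.2);m[290:]=0;m[:,:290]=0;m[:,400:]=0
Q=P[m];print(len(Q),Q.mean(0));t=Q[Q[:,2]>.1725]
```

```text
[0.49288526 0.09160395 0.177     ] [0.49259425 0.09150152 0.17792596] [0.42915484 0.07487781 0.17323557] [0.42917974 0.07497377 0.17      ] [0.45405672 0.0812617  0.17166898] [0.45426432 0.08136078 0.17      ]
3249 [0.4679038  0.08407612 0.17276081]
```

View pics/w1c.png

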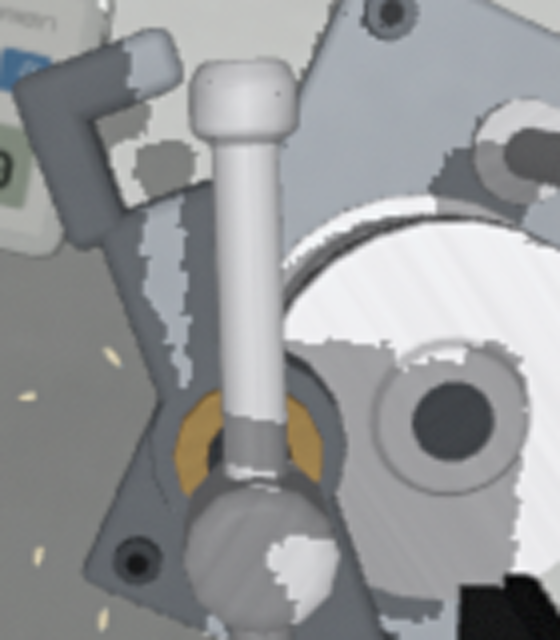

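```bash
python3 -m pendant '[{"rx":0,"ry":0,"rz":-2.4,"tx":-1,"ty":9.3,"tz":0,"jaw":60},{"rx":0,"ry":0,"rz":0,"tx":0,"ty":0,"tz":10,"jaw":60},{"rx":0,"ry":0,"rz":0,"tx":0,"ty":0,"tz":16,"jaw":60},{"rx":0,"ry":0,"rz":0,"tx":0,"ty":0,"tz":16,"jaw":60},{"rx":0,"ry":0,"rz":0,"tx":0,"ty":0,"tz":16,"jaw":60},{"rx":0,"ry":0,"rz":0,"tx":0,"ty":0,"tz":12,"jaw":60},{"rx":0,"ry":0,"rz":0,"tx":0,"ty":0,"tz":6,"jaw":60},{"rx":0,"ry":0,"rz":0,"tx":0,"ty":0,"tz":0,"jaw":60}]' 30
python3 - <<'E'
from h import *
c=cam('wrist'); save(c,'w2.png')
c=cam('side'); save(c,'s2.png',(200,180,400,340),4)
E
```

```text
time_s: 5.45
tool_pos: [0.4927, 0.0912, 0.1589]
tool_rot: [179.9, -0.2, -166.6]
force: [0.3, -0.1, 0.1]
grip_width: 0.0597
```

View pics/w2.png

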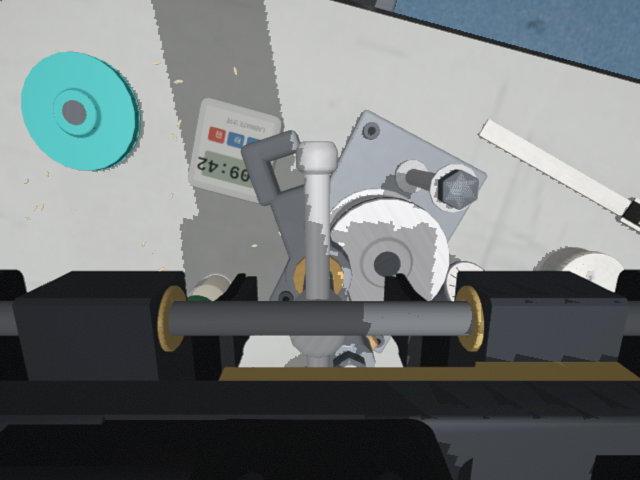

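View pics/s2.png

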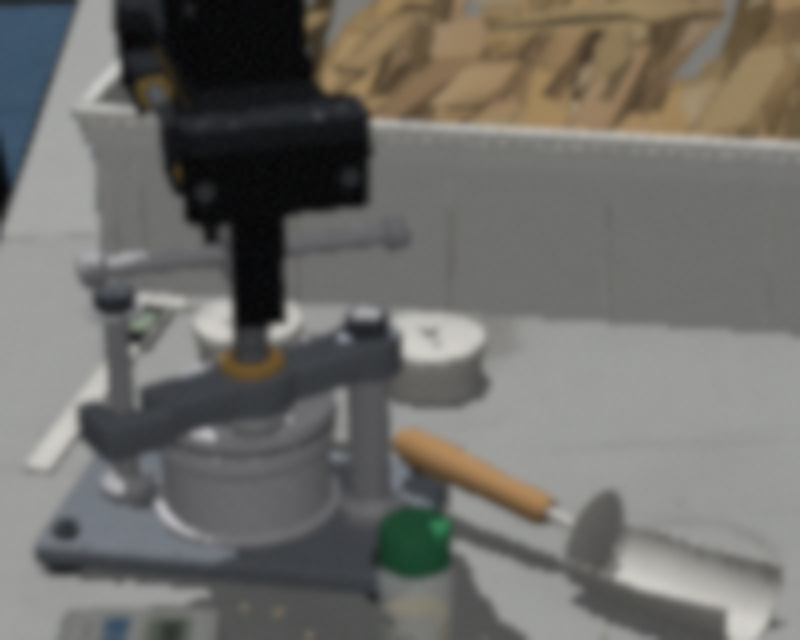

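```bash
python3 -m pendant '[{"rx":0,"ry":0,"rz":0,"tx":0,"ty":0,"tz":0,"jaw":10},{"rx":0,"ry":0,"rz":0,"tx":0,"ty":0,"tz":0,"jaw":10},{"rx":0,"ry":0,"rz":0,"tx":0,"ty":0,"tz":0,"jaw":10},{"rx":0,"ry":0,"rz":0,"tx":0,"ty":0,"tz":0,"jaw":10},{"rx":0,"ry":0,"rz":0,"tx":0,"ty":0,"tz":0,"jaw":10},{"rx":0,"ry":0,"rz":0,"tx":0,"ty":0,"tz":0,"jaw":10},{"rx":0,"ry":0,"rz":0,"tx":0,"ty":0,"tz":0,"jaw":10},{"rx":0,"ry":0,"rz":0,"tx":0,"ty":0,"tz":0,"jaw":10}]' 25
```

```text
time_s: 6.22
tool_pos: [0.494, 0.0906, 0.1607]
tool_rot: [-180.0, 0.0, -166.6]
force: [0.8, -1.7, 1.1]
grip_width: 0.0229
```

```bash
python3 -m pendant '[{"rx":0,"ry":0,"rz":2.5,"tx":0.7,"ty":2.5,"tz":0,"jaw":10},{"rx":0,"ry":0,"rz":5,"tx":1.3,"ty":5.1,"tz":0,"jaw":10},{"rx":0,"ry":0,"rz":5,"tx":1.3,"ty":5.1,"tz":0,"jaw":10},{"rx":0,"ry":0,"rz":5,"tx":1.3,"ty":5.1,"tz":0,"jaw":10},{"rx":0,"ry":0,"rz":0,"tx":0,"ty":0,"tz":0,"jaw":10}]'
python3 - <<'E'
from h import *
print(env.get_obs()['wrist_torque'],env.get_obs()['tool_pos'])
c=cam('top'); save(c,'t3.png',(250,220,420,360),4.6)
c=cam('wrist'); save(c,'w3.png')
E
```

```text
time_s: 6.63
tool_pos: [0.4869, 0.1084, 0.1606]
tool_rot: [-180.0, 0.0, 175.8]
force: [-1.0, -0.8, 1.3]
grip_width: 0.0225
[-0.22021784 -0.18753479 -0.17929365] [0.48691937 0.10844047 0.16063147]
```

View pics/w3.png

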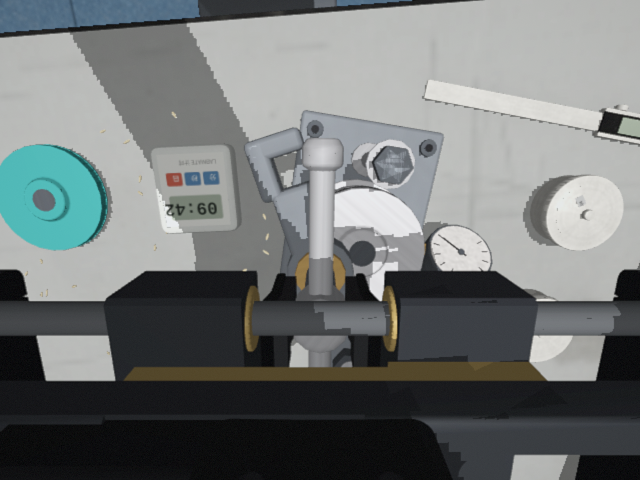

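The wrist view shows the bar still centred between the fingers at (320,200). The bridge is following, and the stud is at (390,163). I'll continue the arc.

```bash
python3 -m pendant '[{"rx":0,"ry":0,"rz":5,"tx":1.3,"ty":5.1,"tz":0,"jaw":10},{"rx":0,"ry":0,"rz":5,"tx":1.3,"ty":5.1,"tz":0,"jaw":10},{"rx":0,"ry":0,"rz":5,"tx":1.3,"ty":5.1,"tz":0,"jaw":10},{"rx":0,"ry":0,"rz":5,"tx":1.3,"ty":5.1,"tz":0,"jaw":10},{"rx":0,"ry":0,"rz":4,"tx":1,"ty":4.1,"tz":0,"jaw":10},{"rx":0,"ry":0,"rz":2,"tx":0.5,"ty":2,"tz":0,"jaw":10},{"rx":0,"ry":0,"rz":0,"tx":0,"ty":0,"tz":0,"jaw":10},{"rx":0,"ry":0,"rz":0,"tx":0,"ty":0,"tz":0,"jaw":10}]'
python3 - <<'E'
from h import *
print(env.get_obs()['wrist_torque'],env.get_obs()['qpos'])
c=cam('top'); save(c,'t4.png',(250,220,420,360),4.6)
c=cam('wrist'); save(c,'w4.png')
c=cam('side'); save(c,'s4.png',(200,180,400,340),4)
E
```

```text
time_s: 7.4
tool_pos: [0.4872, 0.1348, 0.1606]
tool_rot: [-180.0, -0.0, 150.1]
force: [-2.1, -1.6, 3.7]
grip_width: 0.0229
[-0.35272439  0.31319884 -0.07235396] [ 27.95646465   7.80734681 -49.22523926 107.53688168   6.39703101
  67.51825016  36.59094987]
```

View pics/w4.png

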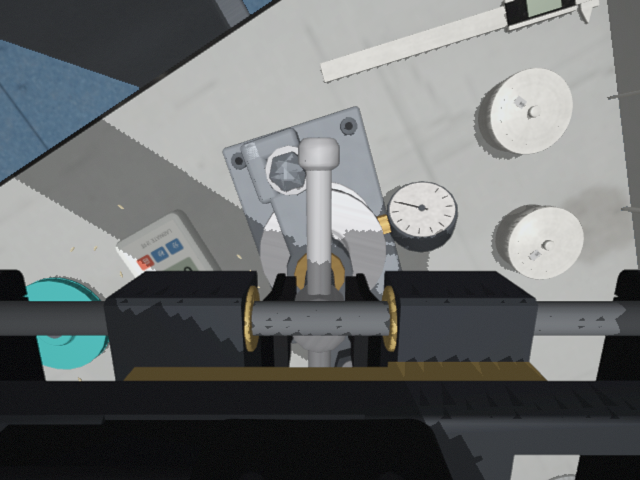

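View pics/s4.png

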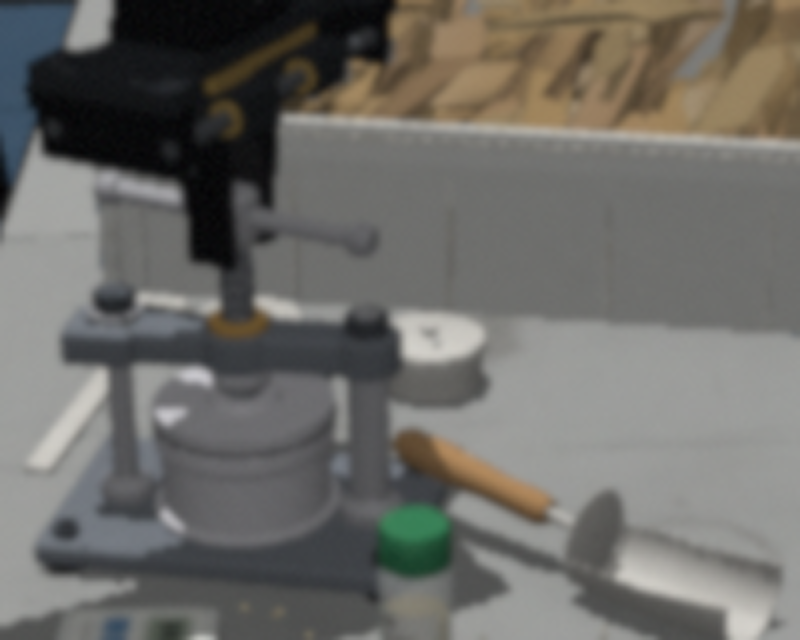

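```bash
python3 -m pendant '[{"rx":0,"ry":0,"rz":0.5,"tx":0.2,"ty":1,"tz":0,"jaw":10},{"rx":0,"ry":0,"rz":0.5,"tx":0.2,"ty":1,"tz":0,"jaw":10},{"rx":0,"ry":0,"rz":0,"tx":0,"ty":0,"tz":0,"jaw":10}]'
python3 -m pendant '[{"rx":0,"ry":0,"rz":0.5,"tx":0.2,"ty":1,"tz":0,"jaw":10},{"rx":0,"ry":0,"rz":0,"tx":0,"ty":0,"tz":0,"jaw":10},{"rx":0,"ry":0,"rz":0,"tx":0,"ty":0,"tz":0,"jaw":10}]'
```

```text
time_s: 7.8
tool_pos: [0.4877, 0.1364, 0.1605]
tool_rot: [-179.9, -0.0, 148.9]
force: [-3.4, -3.8, 5.3]
grip_width: 0.0231
time_s: 8.05
tool_pos: [0.4879, 0.137, 0.1605]
tool_rot: [-179.9, -0.0, 148.4]
force: [-3.0, -3.2, 6.4]
grip_width: 0.0228
```

```bash
python3 -m pendant '[{"rx":0,"ry":0,"rz":0,"tx":0.2,"ty":1,"tz":0,"jaw":10},{"rx":0,"ry":0,"rz":0,"tx":0.2,"ty":1,"tz":0,"jaw":10},{"rx":0,"ry":0,"rz":0,"tx":0,"ty":0,"tz":0,"jaw":10},{"rx":0,"ry":0,"rz":0,"tx":0,"ty":0,"tz":0,"jaw":10}]'
python3 - <<'E'
from h import *
c=cam('wrist'); save(c,'w5.png',(200,90,420,300),3.6); save(c,'w5.png',(200,90,420,255),3.6)
E
```

```text
time_s: 8.38
tool_pos: [0.4883, 0.1376, 0.1605]
tool_rot: [-179.7, -0.0, 148.4]
force: [-5.4, -6.8, 8.6]
grip_width: 0.0229
```

View pics/w5.png

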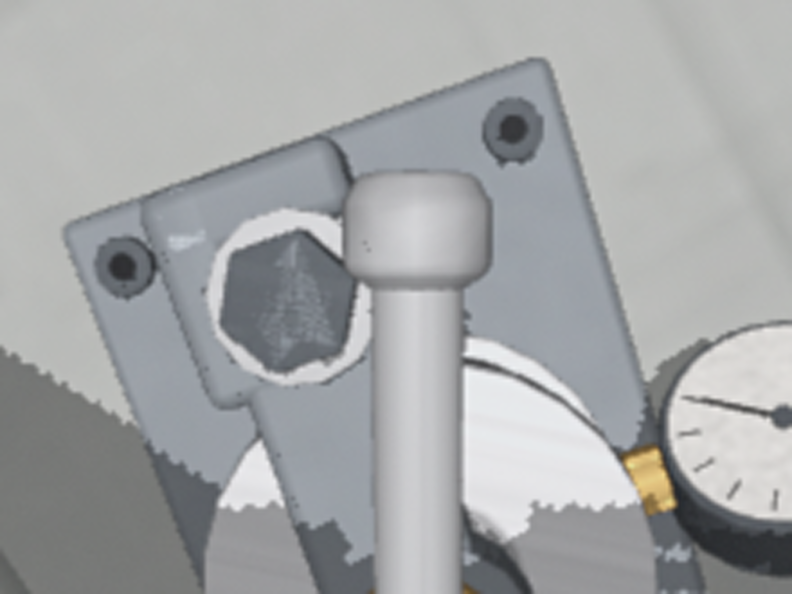

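The stud sits in the notch at (295,300) in the crop, the bridge edges are parallel to the plate, and the force is rising against the stop, so the bridge is closed. I'll grip harder and start turning clockwise.

```bash
python3 -m pendant '[{"rx":0,"ry":0,"rz":0,"tx":0,"ty":0,"tz":0,"jaw":5},{"rx":0,"ry":0,"rz":0,"tx":0,"ty":0,"tz":0,"jaw":5},{"rx":0,"ry":0,"rz":3,"tx":0,"ty":0,"tz":0,"jaw":5},{"rx":0,"ry":0,"rz":6,"tx":0,"ty":0,"tz":0.1,"jaw":5},{"rx":0,"ry":0,"rz":6,"tx":0,"ty":0,"tz":0.1,"jaw":5},{"rx":0,"ry":0,"rz":6,"tx":0,"ty":0,"tz":0.1,"jaw":5},{"rx":0,"ry":0,"rz":6,"tx":0,"ty":0,"tz":0.1,"jaw":5},{"rx":0,"ry":0,"rz":6,"tx":0,"ty":0,"tz":0.1,"jaw":5},{"rx":0,"ry":0,"rz":6,"tx":0,"ty":0,"tz":0.1,"jaw":5},{"rx":0,"ry":0,"rz":6,"tx":0,"ty":0,"tz":0.1,"jaw":5},{"rx":0,"ry":0,"rz":0,"tx":0,"ty":0,"tz":0,"jaw":5}]' 45
python3 - <<'E'
from h import *
o=env.get_obs();print(o['wrist_torque'],o['qpos'][6])
c=cam('wrist'); save(c,'w6.png')
E
```

```text
time_s: 9.35
tool_pos: [0.4888, 0.1383, 0.1598]
tool_rot: [-179.9, 0.1, 103.2]
force: [-3.4, -5.0, 5.4]
grip_width: 0.0225
[-1.16635103  0.66971239  0.01359183] -10.380673438895403
```

View pics/w6.png

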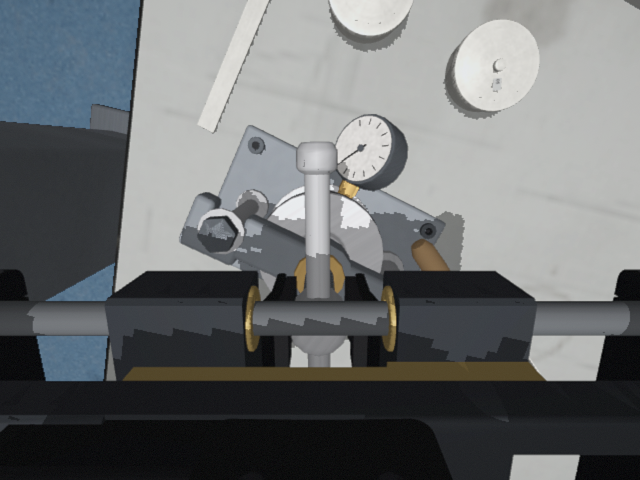

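The bar at (317,200) turned with the gripper and the stud is still in the notch at (220,235). Carrying on.

```bash
python3 -m pendant '[{"rx":0,"ry":0,"rz":6.5,"tx":0,"ty":0,"tz":0.1,"jaw":5},{"rx":0,"ry":0,"rz":6.5,"tx":0,"ty":0,"tz":0.1,"jaw":5},{"rx":0,"ry":0,"rz":6.5,"tx":0,"ty":0,"tz":0.1,"jaw":5},{"rx":0,"ry":0,"rz":6.5,"tx":0,"ty":0,"tz":0.1,"jaw":5},{"rx":0,"ry":0,"rz":6.5,"tx":0,"ty":0,"tz":0.1,"jaw":5},{"rx":0,"ry":0,"rz":6.5,"tx":0,"ty":0,"tz":0.1,"jaw":5},{"rx":0,"ry":0,"rz":6.5,"tx":0,"ty":0,"tz":0.1,"jaw":5},{"rx":0,"ry":0,"rz":6.5,"tx":0,"ty":0,"tz":0.1,"jaw":5},{"rx":0,"ry":0,"rz":6.5,"tx":0,"ty":0,"tz":0.1,"jaw":5},{"rx":0,"ry":0,"rz":6.5,"tx":0,"ty":0,"tz":0.1,"jaw":5},{"rx":0,"ry":0,"rz":6.5,"tx":0,"ty":0,"tz":0.1,"jaw":5},{"rx":0,"ry":0,"rz":6.5,"tx":0,"ty":0,"tz":0.1,"jaw":5},{"rx":0,"ry":0,"rz":6.5,"tx":0,"ty":0,"tz":0.1,"jaw":5},{"rx":0,"ry":0,"rz":6.5,"tx":0,"ty":0,"tz":0.1,"jaw":5},{"rx":0,"ry":0,"rz":6.5,"tx":0,"ty":0,"tz":0.1,"jaw":5},{"rx":0,"ry":0,"rz":6.5,"tx":0,"ty":0,"tz":0.1,"jaw":5},{"rx":0,"ry":0,"rz":6.5,"tx":0,"ty":0,"tz":0.1,"jaw":5},{"rx":0,"ry":0,"rz":6.5,"tx":0,"ty":0,"tz":0.1,"jaw":5},{"rx":0,"ry":0,"rz":6.5,"tx":0,"ty":0,"tz":0.1,"jaw":5},{"rx":0,"ry":0,"rz":0,"tx":0,"ty":0,"tz":0,"jaw":5}]' 45
python3 - <<'E'
from h import *
o=env.get_obs();print(o['wrist_torque'],o['qpos'])
c=cam('wrist'); save(c,'w7.png')
E
```

```text
time_s: 11.07
tool_pos: [0.4899, 0.1361, 0.1578]
tool_rot: [179.7, -0.1, -20.4]
force: [0.1, -8.5, 2.4]
grip_width: 0.0229
[-2.07420084  0.11493834  0.10698578] [  15.02843594    6.65864476  -35.63236803  107.69421423    4.53576201
   67.02287862 -132.63617092]
```

View pics/w7.png

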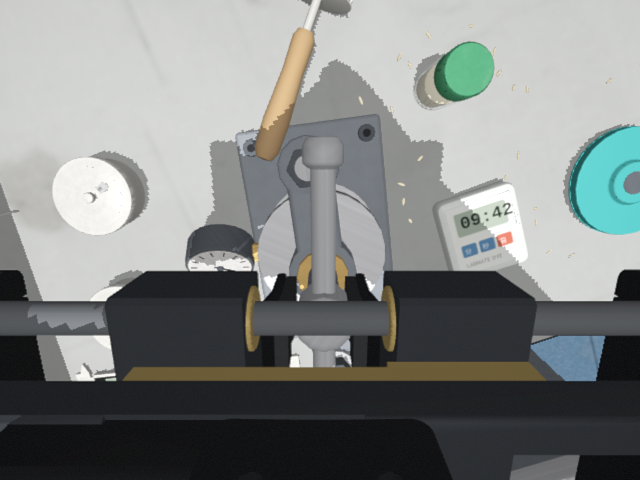

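```bash
python3 -m pendant '[{"rx":0,"ry":0,"rz":6,"tx":0,"ty":0,"tz":0.1,"jaw":5},{"rx":0,"ry":0,"rz":6,"tx":0,"ty":0,"tz":0.1,"jaw":5},{"rx":0,"ry":0,"rz":4,"tx":0,"ty":0,"tz":0.1,"jaw":5},{"rx":0,"ry":0,"rz":0,"tx":0,"ty":0,"tz":0,"jaw":5},{"rx":0,"ry":0,"rz":0,"tx":0,"ty":0,"tz":0,"jaw":60},{"rx":0,"ry":0,"rz":0,"tx":0,"ty":0,"tz":0,"jaw":60},{"rx":0,"ry":0,"rz":0,"tx":0,"ty":0,"tz":0,"jaw":60},{"rx":0,"ry":0,"rz":0,"tx":0,"ty":0,"tz":0,"jaw":60}]' 45
python3 -m pendant '[{"rx":0,"ry":0,"rz":0,"tx":0,"ty":0,"tz":-12,"jaw":60},{"rx":0,"ry":0,"rz":0,"tx":0,"ty":0,"tz":-22,"jaw":60},{"rx":0,"ry":0,"rz":0,"tx":0,"ty":0,"tz":-22,"jaw":60},{"rx":0,"ry":0,"rz":0,"tx":0,"ty":0,"tz":-8,"jaw":60},{"rx":0,"ry":0,"rz":0,"tx":0,"ty":0,"tz":0,"jaw":60}]'
python3 - <<'E'
from h import *
o=env.get_obs();print(o['wrist_torque'],o['qpos'])
c=cam('wrist'); save(c,'w8.png');np.savez('w8.npz',**c)
E
```

```text
time_s: 11.78
tool_pos: [0.4891, 0.1409, 0.1574]
tool_rot: [-179.9, 0.0, -36.0]
force: [0.4, 0.2, 0.4]
grip_width: 0.0419
time_s: 12.2
tool_pos: [0.4906, 0.1411, 0.2244]
tool_rot: [-179.8, -0.2, -36.0]
force: [0.6, 0.7, 0.5]
grip_width: 0.0597
[0.1110541  0.02175297 0.0201046 ] [  14.68771912    3.26224847  -34.67916964  102.82644272    1.97377642
   74.20039064 -146.50260316]
```

View pics/w8.png

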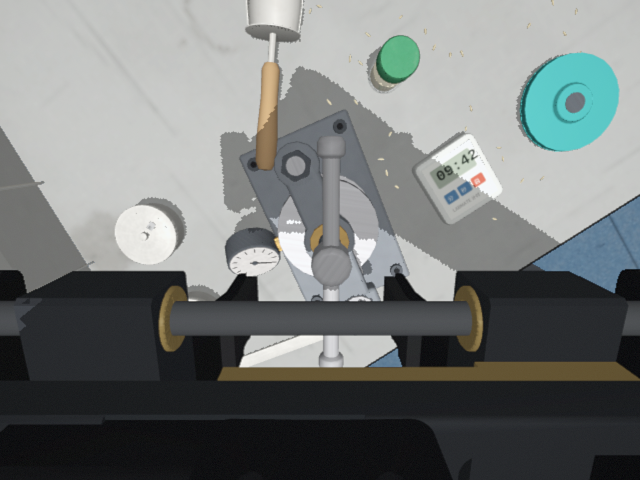

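Run:
```python
from h import *
c=dict(np.load('w8.npz')); save(c,'w8c.png',(230,120,400,290),3.5);P=cloud(c)
print(pix2w(c,331,266,.175),P[266,331],P[147,331],P[200,331])
print('stud/post px ref', P[165,297])
```

```text
[0.48835454 0.13446714 0.175     ] [0.48867878 0.1342721  0.17617317] [0.54315196 0.10150402 0.37327211] [0.51812779 0.11295466 0.16783414]
stud/post px ref [0.54525484 0.12038001 0.12114891]
```

View pics/w8c.png

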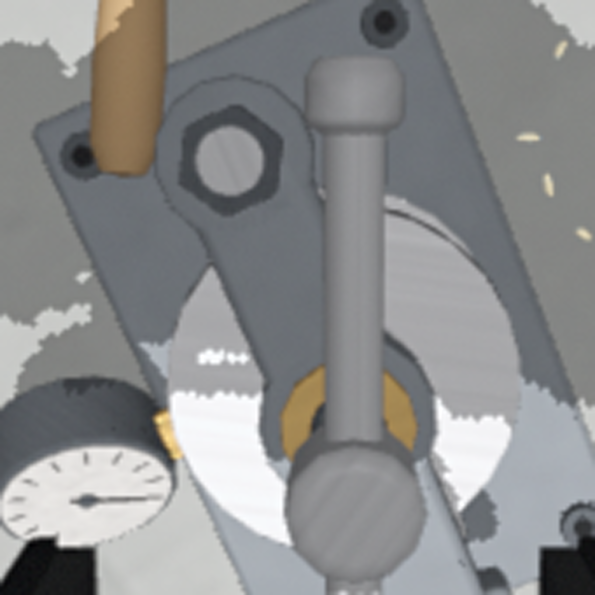

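```bash
python3 -m pendant '[{"rx":0,"ry":0,"rz":0,"tx":2,"ty":6.1,"tz":0,"jaw":60},{"rx":0,"ry":0,"rz":-7,"tx":0,"ty":0,"tz":0,"jaw":60},{"rx":0,"ry":0,"rz":-7,"tx":0,"ty":0,"tz":0,"jaw":60},{"rx":0,"ry":0,"rz":-7,"tx":0,"ty":0,"tz":0,"jaw":60},{"rx":0,"ry":0,"rz":-7,"tx":0,"ty":0,"tz":0,"jaw":60},{"rx":0,"ry":0,"rz":-7,"tx":0,"ty":0,"tz":0,"jaw":60},{"rx":0,"ry":0,"rz":-7,"tx":0,"ty":0,"tz":0,"jaw":60},{"rx":0,"ry":0,"rz":-7,"tx":0,"ty":0,"tz":0,"jaw":60},{"rx":0,"ry":0,"rz":-7,"tx":0,"ty":0,"tz":0,"jaw":60},{"rx":0,"ry":0,"rz":-7,"tx":0,"ty":0,"tz":0,"jaw":60},{"rx":0,"ry":0,"rz":-7,"tx":0,"ty":0,"tz":0,"jaw":60},{"rx":0,"ry":0,"rz":-7,"tx":0,"ty":0,"tz":0,"jaw":60},{"rx":0,"ry":0,"rz":-7,"tx":0,"ty":0,"tz":0,"jaw":60},{"rx":0,"ry":0,"rz":-7,"tx":0,"ty":0,"tz":0,"jaw":60}]'
python3 -m pendant '[{"rx":0,"ry":0,"rz":-7,"tx":0,"ty":0,"tz":0,"jaw":60},{"rx":0,"ry":0,"rz":-7,"tx":0,"ty":0,"tz":0,"jaw":60},{"rx":0,"ry":0,"rz":-7,"tx":0,"ty":0,"tz":0,"jaw":60},{"rx":0,"ry":0,"rz":-7,"tx":0,"ty":0,"tz":0,"jaw":60},{"rx":0,"ry":0,"rz":-7,"tx":0,"ty":0,"tz":0,"jaw":60},{"rx":0,"ry":0,"rz":-7,"tx":0,"ty":0,"tz":0,"jaw":60},{"rx":0,"ry":0,"rz":-7,"tx":0,"ty":0,"tz":0,"jaw":60},{"rx":0,"ry":0,"rz":-7,"tx":0,"ty":0,"tz":0,"jaw":60},{"rx":0,"ry":0,"rz":-7,"tx":0,"ty":0,"tz":0,"jaw":60},{"rx":0,"ry":0,"rz":-7,"tx":0,"ty":0,"tz":0,"jaw":60},{"rx":0,"ry":0,"rz":-7,"tx":0,"ty":0,"tz":0,"jaw":60},{"rx":0,"ry":0,"rz":-7,"tx":0,"ty":0,"tz":0,"jaw":60},{"rx":0,"ry":0,"rz":-5,"tx":0,"ty":0,"tz":0,"jaw":60},{"rx":0,"ry":0,"rz":0,"tx":0,"ty":0,"tz":0,"jaw":60},{"rx":0,"ry":0,"rz":0,"tx":0,"ty":0,"tz":0,"jaw":60}]'
```

```text
time_s: 13.42
tool_pos: [0.4861, 0.1331, 0.2199]
tool_rot: [-179.9, 0.1, 55.3]
force: [-0.1, -0.1, -0.3]
grip_width: 0.0597
time_s: 14.67
tool_pos: [0.4864, 0.1333, 0.2204]
tool_rot: [-179.9, -0.1, 143.8]
force: [0.6, -0.5, -0.9]
grip_width: 0.0601
```

```bash
python3 -m pendant '[{"rx":0,"ry":0,"rz":0,"tx":-0.8,"ty":2.7,"tz":5,"jaw":60},{"rx":0,"ry":0,"rz":0,"tx":0,"ty":0,"tz":15,"jaw":60},{"rx":0,"ry":0,"rz":0,"tx":0,"ty":0,"tz":16,"jaw":60},{"rx":0,"ry":0,"rz":0,"tx":0,"ty":0,"tz":16,"jaw":60},{"rx":0,"ry":0,"rz":0,"tx":0,"ty":0,"tz":10,"jaw":60},{"rx":0,"ry":0,"rz":0,"tx":0,"ty":0,"tz":0,"jaw":60},{"rx":0,"ry":0,"rz":0,"tx":0,"ty":0,"tz":0,"jaw":5},{"rx":0,"ry":0,"rz":0,"tx":0,"ty":0,"tz":0,"jaw":5},{"rx":0,"ry":0,"rz":0,"tx":0,"ty":0,"tz":0,"jaw":5},{"rx":0,"ry":0,"rz":0,"tx":0,"ty":0,"tz":0,"jaw":5},{"rx":0,"ry":0,"rz":0,"tx":0,"ty":0,"tz":0,"jaw":5},{"rx":0,"ry":0,"rz":0,"tx":0,"ty":0,"tz":0,"jaw":5},{"rx":0,"ry":0,"rz":0,"tx":0,"ty":0,"tz":0,"jaw":5},{"rx":0,"ry":0,"rz":0,"tx":0,"ty":0,"tz":0,"jaw":5},{"rx":0,"ry":0,"rz":3,"tx":0,"ty":0,"tz":0,"jaw":5},{"rx":0,"ry":0,"rz":6,"tx":0,"ty":0,"tz":0.1,"jaw":5},{"rx":0,"ry":0,"rz":6,"tx":0,"ty":0,"tz":0.1,"jaw":5},{"rx":0,"ry":0,"rz":0,"tx":0,"ty":0,"tz":0,"jaw":5}]' 50
python3 - <<'E'
from h import *
o=env.get_obs();print(o['wrist_torque'],o['qpos'])
c=cam('wrist'); save(c,'w9.png')
E
```

```text
time_s: 16.17
tool_pos: [0.4893, 0.1352, 0.1597]
tool_rot: [-180.0, 0.0, 128.8]
force: [-0.4, -2.2, 3.0]
grip_width: 0.0224
[-0.33768381  0.23113237  0.07879549] [ 18.4051359    6.76133529 -38.91967165 107.60435748   4.65148259
  67.21993189  16.66532507]
```

View pics/w9.png

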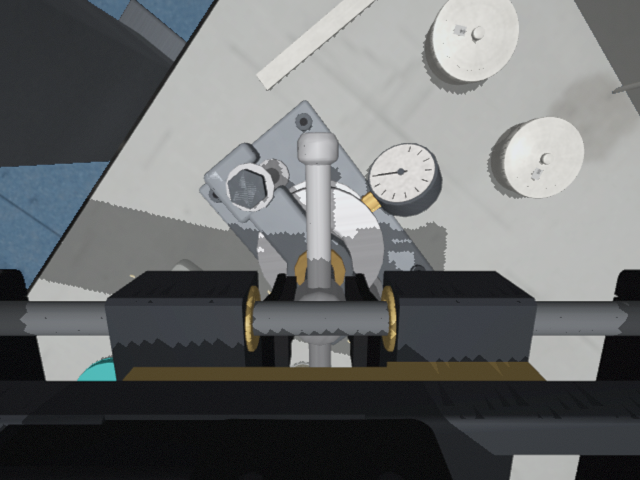

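The bar is held centred at (317,200), it turned with the jaws, and the bridge is still on its stud at (245,187). More turning.

```bash
python3 -m pendant '[{"rx":0,"ry":0,"rz":6,"tx":0,"ty":0,"tz":0.1,"jaw":5},{"rx":0,"ry":0,"rz":6,"tx":0,"ty":0,"tz":0.1,"jaw":5},{"rx":0,"ry":0,"rz":6,"tx":0,"ty":0,"tz":0.1,"jaw":5},{"rx":0,"ry":0,"rz":6,"tx":0,"ty":0,"tz":0.1,"jaw":5},{"rx":0,"ry":0,"rz":6,"tx":0,"ty":0,"tz":0.1,"jaw":5},{"rx":0,"ry":0,"rz":6,"tx":0,"ty":0,"tz":0.1,"jaw":5},{"rx":0,"ry":0,"rz":6,"tx":0,"ty":0,"tz":0.1,"jaw":5},{"rx":0,"ry":0,"rz":6,"tx":0,"ty":0,"tz":0.1,"jaw":5},{"rx":0,"ry":0,"rz":6,"tx":0,"ty":0,"tz":0.1,"jaw":5},{"rx":0,"ry":0,"rz":6,"tx":0,"ty":0,"tz":0.1,"jaw":5},{"rx":0,"ry":0,"rz":6,"tx":0,"ty":0,"tz":0.1,"jaw":5},{"rx":0,"ry":0,"rz":6,"tx":0,"ty":0,"tz":0.1,"jaw":5},{"rx":0,"ry":0,"rz":6,"tx":0,"ty":0,"tz":0.1,"jaw":5},{"rx":0,"ry":0,"rz":6,"tx":0,"ty":0,"tz":0.1,"jaw":5},{"rx":0,"ry":0,"rz":0,"tx":0,"ty":0,"tz":0,"jaw":5}]' 60
python3 - <<'E'
from h import *
o=env.get_obs();print(o['wrist_torque'],o['qpos'][6])
E
python3 -m pendant '[{"rx":0,"ry":0,"rz":5,"tx":0,"ty":0,"tz":0.1,"jaw":5},{"rx":0,"ry":0,"rz":5,"tx":0,"ty":0,"tz":0.1,"jaw":5},{"rx":0,"ry":0,"rz":5,"tx":0,"ty":0,"tz":0.1,"jaw":5},{"rx":0,"ry":0,"rz":0,"tx":0,"ty":0,"tz":0,"jaw":5}]' 60
python3 - <<'E'
from h import *
o=env.get_obs();print(o['wrist_torque'],o['qpos'][6])
c=cam('wrist'); save(c,'w10.png')
E
```

```text
time_s: 17.47
tool_pos: [0.4889, 0.1353, 0.1584]
tool_rot: [180.0, 0.1, 44.9]
force: [-3.2, -2.3, 6.0]
grip_width: 0.0221
[-0.5398388   0.68548476  0.0839932 ] -66.6043742462803
time_s: 17.8
tool_pos: [0.4889, 0.1353, 0.1583]
tool_rot: [180.0, 0.1, 29.9]
force: [-3.4, -2.4, 6.9]
grip_width: 0.0224
[-0.54652412  0.81790656  0.14948009] -81.46176831787837
```

View pics/w10.png

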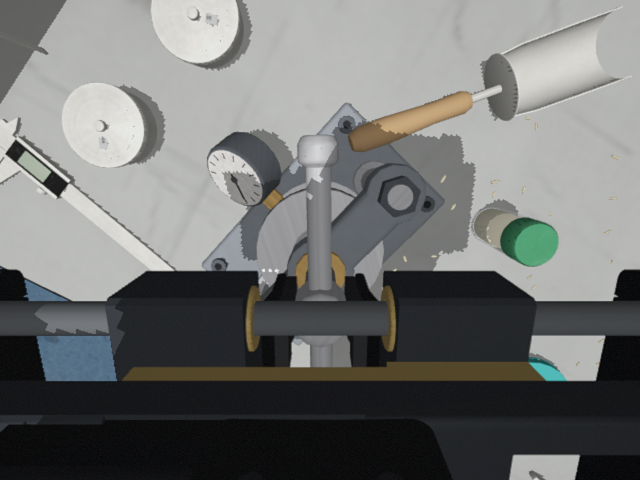

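```bash
for i in 1; do python3 -m pendant '[{"rx":0,"ry":0,"rz":5,"tx":0,"ty":0,"tz":0.1,"jaw":5},{"rx":0,"ry":0,"rz":5,"tx":0,"ty":0,"tz":0.1,"jaw":5},{"rx":0,"ry":0,"rz":5,"tx":0,"ty":0,"tz":0.1,"jaw":5},{"rx":0,"ry":0,"rz":0,"tx":0,"ty":0,"tz":0,"jaw":5}]' 60
python3 - <<'E'
from h import *
o=env.get_obs();print(o['wrist_torque'],o['qpos'][6])
E
python3 -m pendant '[{"rx":0,"ry":0,"rz":5,"tx":0,"ty":0,"tz":0.1,"jaw":5},{"rx":0,"ry":0,"rz":5,"tx":0,"ty":0,"tz":0.1,"jaw":5},{"rx":0,"ry":0,"rz":0,"tx":0,"ty":0,"tz":0,"jaw":5}]' 60
python3 - <<'E'
from h import *
o=env.get_obs();print(o['wrist_torque'],o['qpos'][6])
c=cam('wrist'); save(c,'w11.png')
E
done
```

```text
time_s: 18.18
tool_pos: [0.4889, 0.1354, 0.1582]
tool_rot: [180.0, 0.1, 14.9]
force: [-4.8, -2.5, 7.5]
grip_width: 0.0225
[-0.57711373  0.9200414   0.13030577] -96.3635566971138
time_s: 18.43
tool_pos: [0.4889, 0.1354, 0.1582]
tool_rot: [179.9, 0.0, 4.9]
force: [-4.4, -1.7, 8.5]
grip_width: 0.0221
[-0.53118445  0.99221762  0.12300414] -106.29582852395191
```

View pics/w11.png

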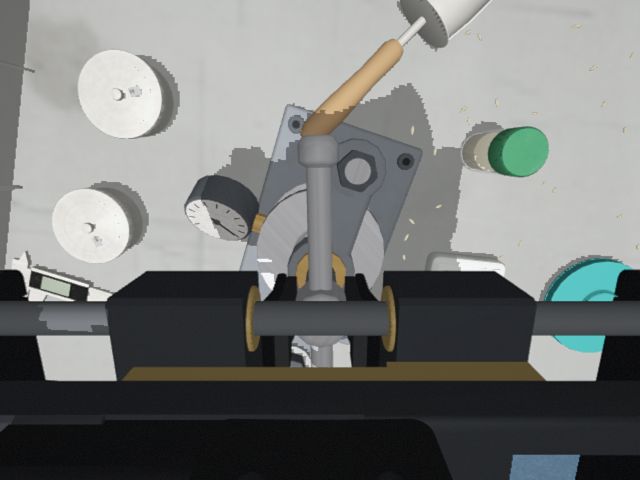

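```bash
for i in 1; do python3 -m pendant '[{"rx":0,"ry":0,"rz":4,"tx":0,"ty":0,"tz":0,"jaw":5},{"rx":0,"ry":0,"rz":4,"tx":0,"ty":0,"tz":0,"jaw":5},{"rx":0,"ry":0,"rz":0,"tx":0,"ty":0,"tz":0,"jaw":5}]' 60
python3 - <<'E'
from h import *
o=env.get_obs();print(o['wrist_torque'],o['qpos'][6])
E
python3 -m pendant '[{"rx":0,"ry":0,"rz":4,"tx":0,"ty":0,"tz":0,"jaw":5},{"rx":0,"ry":0,"rz":4,"tx":0,"ty":0,"tz":0,"jaw":5},{"rx":0,"ry":0,"rz":0,"tx":0,"ty":0,"tz":0,"jaw":5}]' 60
python3 - <<'E'
from h import *
o=env.get_obs();print(o['wrist_torque'],o['qpos'][6])
c=cam('wrist'); save(c,'w12.png')
E
done
```

```text
time_s: 18.73
tool_pos: [0.4889, 0.1355, 0.1581]
tool_rot: [179.9, 0.0, -3.0]
force: [-3.4, -1.9, 8.5]
grip_width: 0.0221
[-0.55272425  1.00609792  0.17160067] -114.20194662004985
time_s: 18.98
tool_pos: [0.4889, 0.1355, 0.1581]
tool_rot: [179.9, 0.0, -11.0]
force: [-4.3, -2.0, 8.2]
grip_width: 0.0223
[-0.5380899   1.05139708  0.49888109] -122.11031704972639
```

View pics/w12.png

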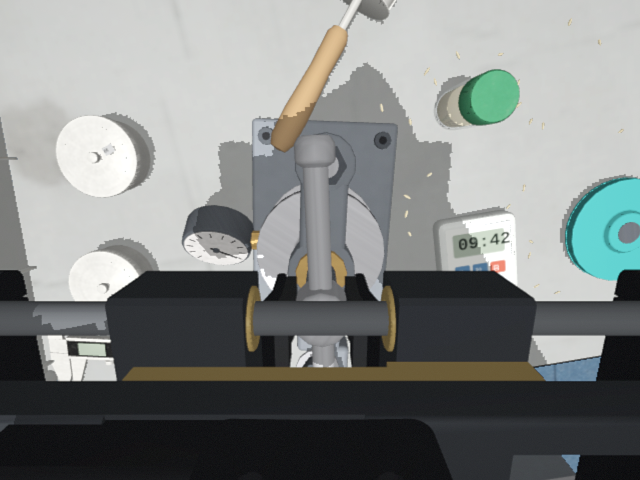

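```bash
python3 -m pendant '[{"rx":0,"ry":0,"rz":3,"tx":0,"ty":0,"tz":0,"jaw":5},{"rx":0,"ry":0,"rz":3,"tx":0,"ty":0,"tz":0,"jaw":5},{"rx":0,"ry":0,"rz":0,"tx":0,"ty":0,"tz":0,"jaw":5}]' 60
python3 - <<'E'
from h import *
o=env.get_obs();print(o['wrist_torque'],o['qpos'][6])
E
python3 -m pendant '[{"rx":0,"ry":0,"rz":3,"tx":0,"ty":0,"tz":0,"jaw":5},{"rx":0,"ry":0,"rz":3,"tx":0,"ty":0,"tz":0,"jaw":5},{"rx":0,"ry":0,"rz":0,"tx":0,"ty":0,"tz":0,"jaw":5}]' 60
python3 - <<'E'
from h import *
o=env.get_obs();print(o['wrist_torque'],o['qpos'][6])
c=cam('wrist'); save(c,'w13.png')
E
```

```text
time_s: 19.28
tool_pos: [0.4894, 0.1356, 0.1581]
tool_rot: [179.9, -0.1, -16.8]
force: [-2.8, -2.9, 7.7]
grip_width: 0.0225
[-0.51081469  0.70937325  0.9813046 ] -127.97565894256161
time_s: 19.53
tool_pos: [0.4903, 0.1353, 0.1582]
tool_rot: [180.0, -0.2, -22.8]
force: [-0.5, -2.3, 6.0]
grip_width: 0.0227
[-0.53731916  0.15267394  1.03346883] -133.93790990743844
```

View pics/w13.png

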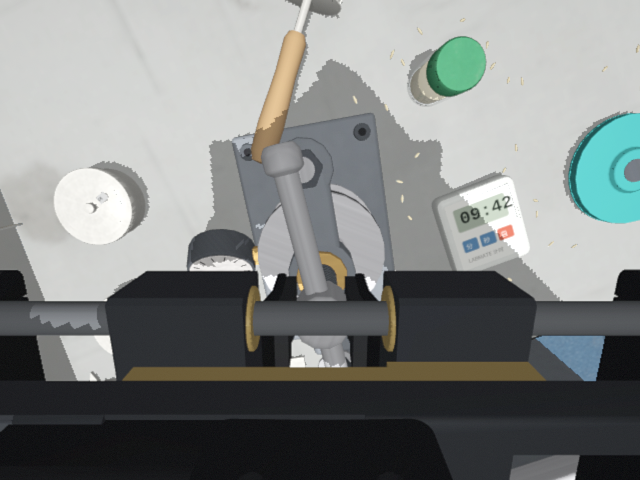

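The bar now lags the jaws by about 15° (its tip is at (283,158)). The hub grip slipped at about 1 N m, so the screw is firm or nearly so. I'll release, measure, and then check by pushing on the bar arm with leverage.

```bash
python3 -m pendant '[{"rx":0,"ry":0,"rz":0,"tx":0,"ty":0,"tz":0,"jaw":50},{"rx":0,"ry":0,"rz":0,"tx":0,"ty":0,"tz":0,"jaw":50},{"rx":0,"ry":0,"rz":0,"tx":0,"ty":0,"tz":0,"jaw":50},{"rx":0,"ry":0,"rz":-5,"tx":0,"ty":0,"tz":0,"jaw":50},{"rx":0,"ry":0,"rz":-5,"tx":0,"ty":0,"tz":0,"jaw":50},{"rx":0,"ry":0,"rz":-5,"tx":0,"ty":0,"tz":0,"jaw":50},{"rx":0,"ry":0,"rz":0,"tx":0,"ty":0,"tz":-20,"jaw":50},{"rx":0,"ry":0,"rz":0,"tx":0,"ty":0,"tz":-35,"jaw":50},{"rx":0,"ry":0,"rz":0,"tx":0,"ty":0,"tz":-20,"jaw":50},{"rx":0,"ry":0,"rz":0,"tx":0,"ty":0,"tz":0,"jaw":50},{"rx":0,"ry":0,"rz":0,"tx":0,"ty":0,"tz":0,"jaw":50}]'
python3 - <<'E'
from h import *
o=env.get_obs();print(o['tool_pos'],o['tool_rot'],o['wrist_torque'],o['qpos'][6])
c=cam('wrist'); save(c,'w14.png');np.savez('w14.npz',**c)
c=cam('top'); save(c,'t14.png',(250,220,420,360),4.6);np.savez('t14.npz',**c)
E
```

```text
time_s: 20.5
tool_pos: [0.4899, 0.1361, 0.2331]
tool_rot: [-179.9, -0.1, -8.0]
force: [-0.1, 0.4, -0.2]
grip_width: 0.0499
[0.48991192 0.13610597 0.23307395] [-1.79944912e+02 -1.13668225e-01 -8.02009254e+00] [ 0.03022553  0.02767608 -0.02727351] -117.47741877364719
```

View pics/w14.png

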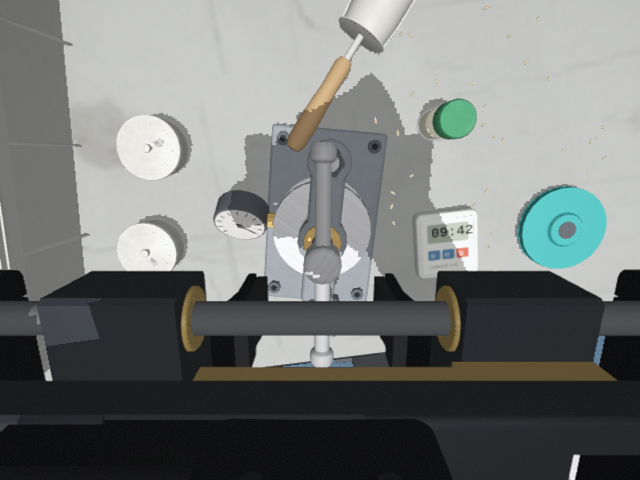

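```bash
python3 -m pendant '[{"rx":0,"ry":0,"rz":0,"tx":24.4,"ty":0.9,"tz":0,"jaw":40},{"rx":0,"ry":0,"rz":0,"tx":24.4,"ty":0.9,"tz":0,"jaw":40},{"rx":0,"ry":0,"rz":0,"tx":0,"ty":0,"tz":16,"jaw":40},{"rx":0,"ry":0,"rz":0,"tx":0,"ty":0,"tz":20,"jaw":40},{"rx":0,"ry":0,"rz":0,"tx":0,"ty":0,"tz":20,"jaw":40},{"rx":0,"ry":0,"rz":0,"tx":0,"ty":0,"tz":14,"jaw":40},{"rx":0,"ry":0,"rz":0,"tx":0,"ty":0,"tz":7,"jaw":40},{"rx":0,"ry":0,"rz":0,"tx":0,"ty":0,"tz":0,"jaw":40},{"rx":0,"ry":0,"rz":0,"tx":0,"ty":0,"tz":0,"jaw":2},{"rx":0,"ry":0,"rz":0,"tx":0,"ty":0,"tz":0,"jaw":2},{"rx":0,"ry":0,"rz":0,"tx":0,"ty":0,"tz":0,"jaw":2},{"rx":0,"ry":0,"rz":0,"tx":0,"ty":0,"tz":0,"jaw":2},{"rx":0,"ry":0,"rz":0,"tx":0,"ty":0,"tz":0,"jaw":2},{"rx":0,"ry":0,"rz":0,"tx":0,"ty":0,"tz":0,"jaw":2}]' 25
python3 - <<'E'
from h import *
o=env.get_obs();print(o['tool_pos'],o['tool_rot'],o['wrist_torque'],o['qpos'][6])
c=cam('wrist'); save(c,'w15.png')
E
```

```text
time_s: 21.77
tool_pos: [0.5378, 0.1274, 0.1558]
tool_rot: [-180.0, -0.1, -8.1]
force: [0.4, 2.3, 0.1]
grip_width: 0.0091
[0.53782927 0.12740405 0.15583995] [-1.79952270e+02 -7.18302453e-02 -8.06963881e+00] [ 0.3901464  -0.04334412 -0.07954691] -119.02434383144589
```

View pics/w15.png

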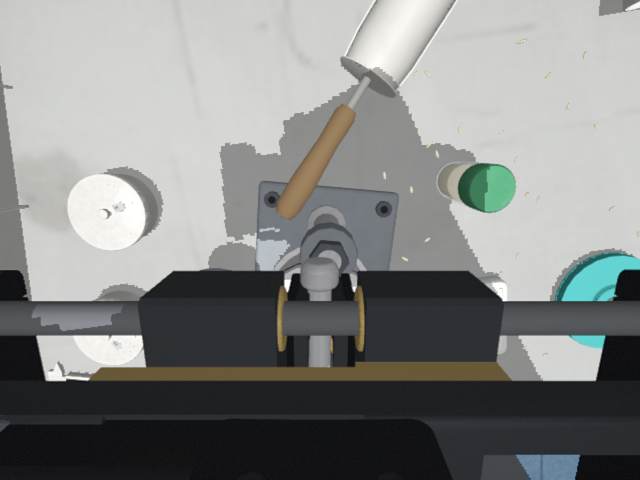

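```bash
python3 -m pendant '[{"rx":0,"ry":0,"rz":2,"tx":0,"ty":1.8,"tz":0,"jaw":2},{"rx":0,"ry":0,"rz":2,"tx":0,"ty":1.8,"tz":0,"jaw":2},{"rx":0,"ry":0,"rz":0,"tx":0,"ty":0,"tz":0,"jaw":2},{"rx":0,"ry":0,"rz":0,"tx":0,"ty":0,"tz":0,"jaw":2}]' 30
python3 - <<'E'
from h import *
o=env.get_obs();print(o['tool_pos'],o['force'],o['tool_rot'],o['wrist_torque'])
E
python3 -m pendant '[{"rx":0,"ry":0,"rz":2,"tx":0,"ty":1.8,"tz":0,"jaw":2},{"rx":0,"ry":0,"rz":2,"tx":0,"ty":1.8,"tz":0,"jaw":2},{"rx":0,"ry":0,"rz":0,"tx":0,"ty":0,"tz":0,"jaw":2},{"rx":0,"ry":0,"rz":0,"tx":0,"ty":0,"tz":0,"jaw":2}]'
python3 - <<'E'
from h import *
o=env.get_obs();print(o['tool_pos'],o['force'],o['tool_rot'],o['wrist_torque'])
E
```

```text
time_s: 22.15
tool_pos: [0.5374, 0.1262, 0.156]
tool_rot: [-179.8, -0.1, -11.9]
force: [1.9, 4.5, -0.8]
grip_width: 0.0091
[0.53744965 0.12616573 0.155952  ] [ 1.93957723  4.5047716  -0.79190558] [-1.79786700e+02 -1.01968810e-01 -1.19126618e+01] [ 1.09394092 -0.26256241  0.33060896]
time_s: 22.48
tool_pos: [0.5369, 0.1247, 0.1561]
tool_rot: [-179.6, -0.1, -15.8]
force: [2.7, 8.2, -0.6]
grip_width: 0.0093
[0.53688177 0.12472512 0.15606175] [ 2.7275288   8.15207852 -0.6241326 ] [-1.79622320e+02 -1.14136807e-01 -1.57965624e+01] [ 1.84167486 -0.57772305  0.56180722]
```

```bash
python3 -m pendant '[{"rx":0,"ry":0,"rz":2,"tx":0,"ty":3,"tz":0,"jaw":2},{"rx":0,"ry":0,"rz":2,"tx":0,"ty":3,"tz":0,"jaw":2},{"rx":0,"ry":0,"rz":0,"tx":0,"ty":0,"tz":0,"jaw":2},{"rx":0,"ry":0,"rz":0,"tx":0,"ty":0,"tz":0,"jaw":2}]' 40
python3 - <<'E'
from h import *
o=env.get_obs();print(o['tool_pos'],o['force'],o['tool_rot'],o['wrist_torque'])
c=cam('wrist'); save(c,'w16.png')
E
python3 -m pendant '[{"rx":0,"ry":0,"rz":0,"tx":0,"ty":3,"tz":0,"jaw":2},{"rx":0,"ry":0,"rz":0,"tx":0,"ty":3,"tz":0,"jaw":2},{"rx":0,"ry":0,"rz":0,"tx":0,"ty":0,"tz":0,"jaw":2},{"rx":0,"ry":0,"rz":0,"tx":0,"ty":0,"tz":0,"jaw":2}]'
python3 - <<'E'
from h import *
o=env.get_obs();print(o['tool_pos'],o['force'],o['tool_rot'],o['wrist_torque'])
c=cam('wrist'); save(c,'w17.png')
E
```

```text
time_s: 22.82
tool_pos: [0.5358, 0.1223, 0.1563]
tool_rot: [-179.3, -0.1, -19.6]
force: [5.4, 14.0, -3.9]
grip_width: 0.0094
[0.5358204  0.12226365 0.15634279] [ 5.44159781 14.02165279 -3.87497115] [-1.79334515e+02 -1.43576293e-01 -1.96364763e+01] [ 3.0832949  -1.15091193  0.76789664]
time_s: 23.2
tool_pos: [0.5345, 0.1202, 0.1567]
tool_rot: [-179.0, -0.2, -19.5]
force: [7.8, 21.0, -5.3]
grip_width: 0.0095
[0.53446901 0.12022819 0.15672989] [ 7.83783327 21.00546628 -5.27201005] [-179.01799042   -0.18053319  -19.53264257] [ 4.38713827 -1.6256391   0.66297007]
```

View pics/w17.png

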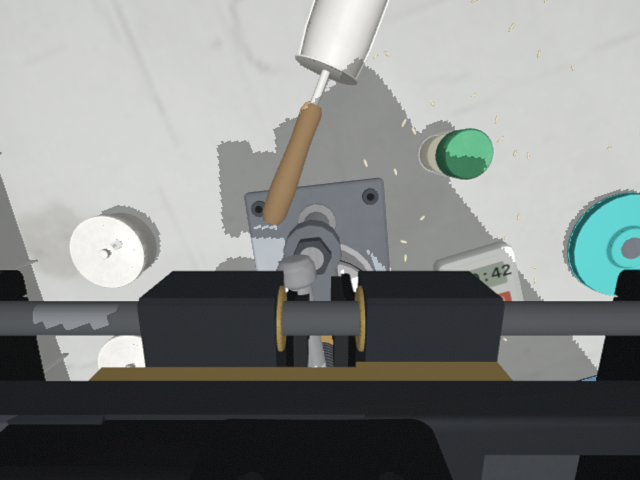

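Run:
```python
from h import *
c=cam('top'); save(c,'t17.png',(270,220,400,340),5)
c=cam('side'); save(c,'s17.png',(200,180,400,340),4)
c=cam('wrist'); save(c,'w17c.png',(240,200,400,380),3.3)
```

```text
(no output)
```

View pics/w17c.png

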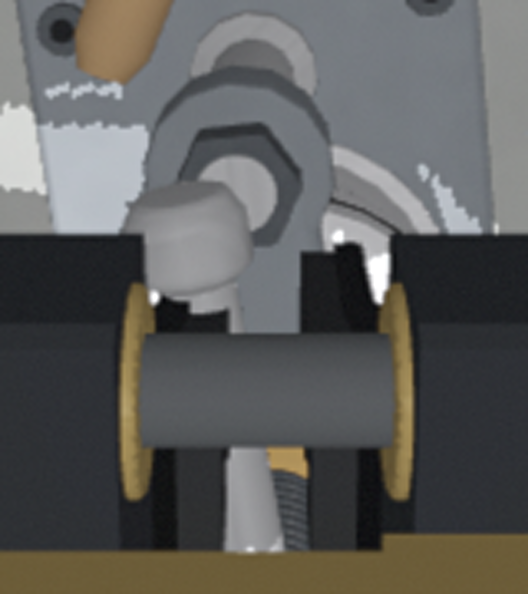

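View pics/t17.png

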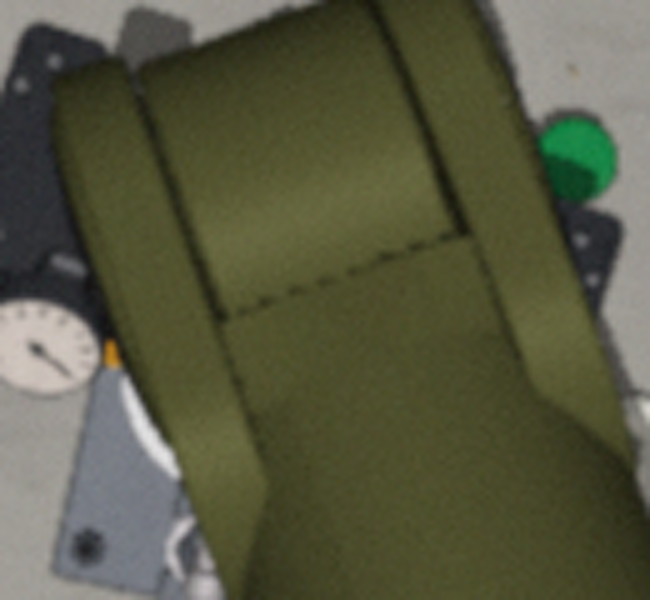

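View pics/s17.png

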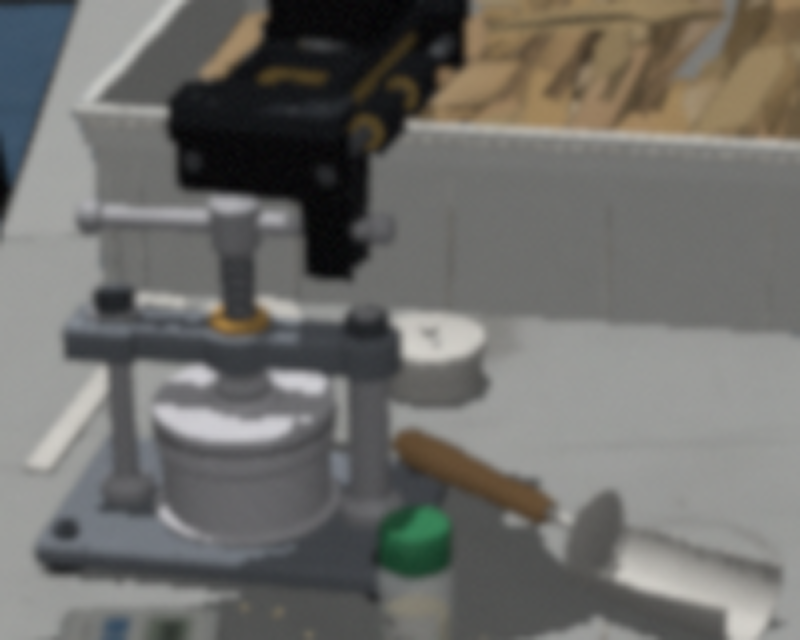

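```bash
python3 -m pendant '[{"rx":0,"ry":0,"rz":0,"tx":0,"ty":-6,"tz":0,"jaw":2},{"rx":0,"ry":0,"rz":-4,"tx":0,"ty":-6,"tz":0,"jaw":2},{"rx":0,"ry":0,"rz":-4,"tx":0,"ty":0,"tz":0,"jaw":40},{"rx":0,"ry":0,"rz":-4,"tx":0,"ty":-1,"tz":0,"jaw":40},{"rx":0,"ry":0,"rz":0,"tx":0,"ty":0,"tz":0,"jaw":40},{"rx":0,"ry":0,"rz":0,"tx":0,"ty":0,"tz":0,"jaw":40},{"rx":0,"ry":0,"rz":0,"tx":0,"ty":0,"tz":0,"jaw":40},{"rx":0,"ry":0,"rz":0,"tx":0,"ty":0,"tz":-18,"jaw":40},{"rx":0,"ry":0,"rz":0,"tx":0,"ty":0,"tz":-30,"jaw":40},{"rx":0,"ry":0,"rz":0,"tx":0,"ty":0,"tz":-29,"jaw":40},{"rx":0,"ry":0,"rz":0,"tx":-24,"ty":-1,"tz":0,"jaw":40},{"rx":0,"ry":0,"rz":0,"tx":-25,"ty":-1,"tz":0,"jaw":40},{"rx":0,"ry":0,"rz":0,"tx":0,"ty":0,"tz":0,"jaw":40},{"rx":0,"ry":0,"rz":0,"tx":0,"ty":0,"tz":0,"jaw":40}]'
python3 - <<'E'
from h import *
o=env.get_obs();print(o['tool_pos'],o['tool_rot'])
c=cam('wrist'); save(c,'w18.png',(220,110,420,260),4);np.savez('w18.npz',**c)
def bar(f):
    c=dict(np.load(f));P=cloud(c);m=(P[...,2]>.15)&(P[...,2]<.185);m[295:]=0
    Q=P[m]; ht=np.median(Q[Q[:,2]>np.percentile(Q[:,2],90)][:,2])
    b=Q[(np.hypot(Q[:,0]-.4885,Q[:,1]-.1345)>.018)] if f!='w1.npz' else Q[np.hypot(Q[:,0]-.4935,Q[:,1]-.0908)>.018]
    ln=cv2.fitLine(b[:,:2].astype(np.float32),cv2.DIST_HUBER,0,.01,.01).ravel()
    hub=Q[np.hypot(Q[:,0]-.4885,Q[:,1]-.1345)<.009] if f!='w1.npz' else Q[np.hypot(Q[:,0]-.4935,Q[:,1]-.0908)<.009]
    print(f,len(b),'yaw',np.degrees(np.arctan(ln[1]/ln[0])),'hubz',np.median(hub[:,2]),'barz',np.percentile(b[:,2],[50,70]))
for f in ['w1.npz','w8.npz','w14.npz','w18.npz']: bar(f)
E
```

```text
time_s: 24.57
tool_pos: [0.4876, 0.1292, 0.2325]
tool_rot: [179.9, -0.1, -8.1]
force: [0.8, 0.5, 0.2]
grip_width: 0.0398
[0.48763393 0.12921222 0.23248475] [ 1.79918860e+02 -5.67372197e-02 -8.11952584e+00]
w1.npz 1765 yaw 13.881751 hubz 0.17792929443120686 barz [0.17051797 0.17125591]
w8.npz 1953 yaw -35.56788 hubz 0.1748797451045011 barz [0.1674534  0.16821087]
w14.npz 1788 yaw -8.358048 hubz 0.17284622143230147 barz [0.16539873 0.16613522]
w18.npz 1809 yaw -8.481175 hubz 0.1728814752321253 barz [0.16541131 0.16614517]
```

View pics/w18.png

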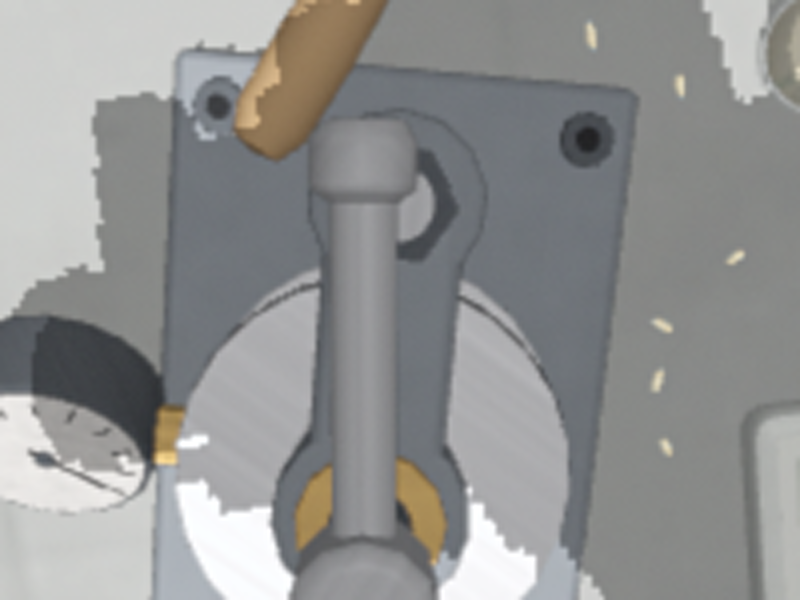

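The handle did not turn under roughly 1.5 N m: bar yaw was -8.4° before and -8.5° after. It has turned about 5.9 rad in all, so it is firm. I'll back off and do a final check.

```bash
python3 -m pendant '[{"rx":0,"ry":0,"rz":0,"tx":0,"ty":0,"tz":-20,"jaw":40},{"rx":0,"ry":0,"rz":0,"tx":0,"ty":5,"tz":-35,"jaw":40},{"rx":0,"ry":0,"rz":0,"tx":0,"ty":30,"tz":-35,"jaw":40},{"rx":0,"ry":0,"rz":0,"tx":0,"ty":35,"tz":-10,"jaw":40},{"rx":0,"ry":0,"rz":0,"tx":0,"ty":35,"tz":0,"jaw":40},{"rx":0,"ry":0,"rz":0,"tx":0,"ty":35,"tz":0,"jaw":40},{"rx":0,"ry":0,"rz":0,"tx":0,"ty":35,"tz":0,"jaw":40},{"rx":0,"ry":0,"rz":0,"tx":0,"ty":35,"tz":0,"jaw":40},{"rx":0,"ry":0,"rz":0,"tx":0,"ty":20,"tz":0,"jaw":40},{"rx":0,"ry":0,"rz":0,"tx":0,"ty":0,"tz":0,"jaw":40},{"rx":0,"ry":0,"rz":0,"tx":0,"ty":0,"tz":0,"jaw":40}]'
python3 - <<'E'
from h import *
c=cam('top'); save(c,'t20.png',(220,160,420,360),3); 
c=cam('side'); save(c,'s20.png',(190,220,410,390),3.6)
E
```

```text
time_s: 25.53
tool_pos: [0.4565, -0.0972, 0.3284]
tool_rot: [-180.0, 0.0, -8.3]
force: [-1.0, 0.5, 0.1]
grip_width: 0.0399
```

View pics/t20.png

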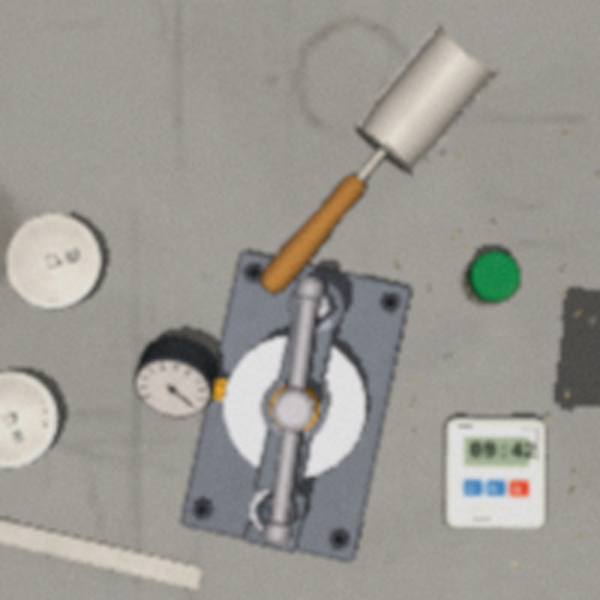

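View pics/s20.png

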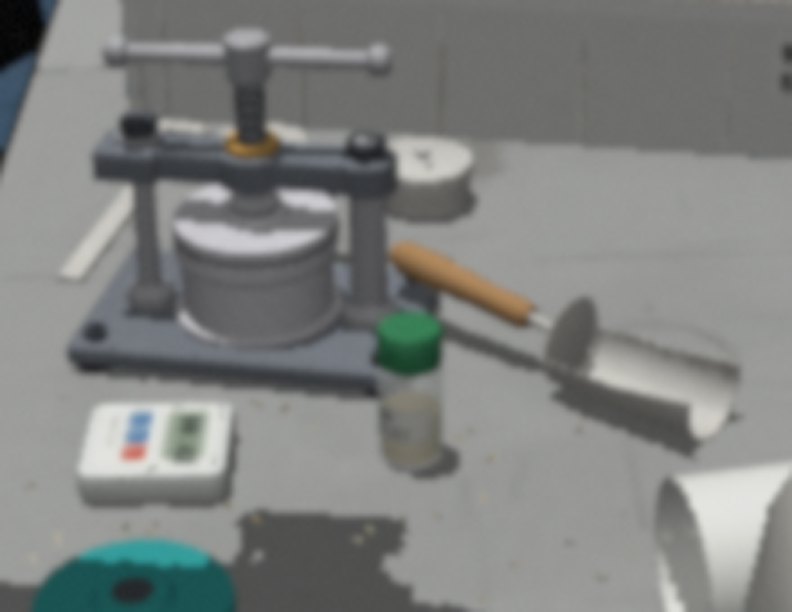

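The top view shows the bridge closed over the lid: the hub at (293,408) lies on the line from post to stud, and the vial, timer, dishes and scoop are in their places. The side view shows the pad pressed on a level lid and the bridge on its stud. I'm handing in the job.

```bash
python3 -c "
from cell import env
print(env.sign_off(), env.get_obs()['time_s'])"
```

```text
the job is handed in; nothing more can be done
the job is handed in; nothing more can be done
```

The bridge is closed on its stud, the screw is tight, the handle is released, and the job is handed in; the clock read 25.5 s after the last move. `env.sign_off()` gave no verdict.

**What I did:** I gripped the T-handle's hub and swung the bridge about 45° shut until the force rose against the stud. Then I turned the handle clockwise in two strokes with one regrasp.

**Why I think it is tight:**
- **Turn:** the handle turned about 338° (5.9 rad). Even from the lowest possible start of 0.2 rad, that puts the screw at about 6.1 rad, against the 5.95 needed.
- **Firmness:** the hub grip slipped at about 1 N m. I then gripped the bar arm and pushed with roughly 1.5 N m, and the bar angle did not change (−8.4° before, −8.5° after).

**Last pictures:** the bridge is in line with the post and stud, the lid is level under the pad, and the vial, timer, dishes and scoop stand where they were. The arm is well clear.

**What disagreed or was not measured:**
- The handle came down 5.1 mm, where the turn would give about 5.6 mm. I put the difference down to the clamp giving after the pad met the lid.
- The pad force on the lid was not measured directly.

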